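# Hang the dipping strainers nested on the hook

## Robot

A 7-joint arm with a two-finger parallel gripper is mounted at the origin on a cart in front of the work surface, level with it; the furniture and walls round the work are solid. World frame = base frame: x ahead of the robot, y to its left, z up, the work surface at z = 0. Lengths are in m, angles in rad, forces in N, time in s.
With the tool pointing down it reaches from about 0.425 to 0.925 m from the base axis. Payload 6.8 kg.
Tool frame: the origin (TCP) lies at the very end of the fingers, on their centre line; the grasp point (between the pads) lies 19 mm behind it; z points along the fingers, y is the line along which they close (so a half turn about z gives the same grasp; the last joint's range is limited). The gripper opens to 85 mm and grips with 20 to 120 N. Pads are 22 mm wide; open, the fingers measure 114 mm over their backs; the gripper's body (76 mm by 85 mm) begins 54 mm behind the grasp point. The pads swing forward as they close: fully open they stand 13 mm farther back than shut.
Start: joints at [1.088, 0.477, 0.022, 1.555, -0.011, 1.109, -0.083], TCP at [0.247, -0.628, 0.231] pointing down, gripper open.
Joint ranges: [-2.96, 2.96], [-0.34, 2.1], [-1.41, 1.46], [0.24, 2.44], [-1.37, 4.51], [0.17, 1.92], [-2.96, 2.96]. Speed limits (rad/s): [2.39, 2.39, 3.14, 3.14, 3.14, 3.14, 3.14].

## Interface

Orientations are given as a unit quaternion [w, x, y, z].
In Python, from station import * gives the robot as it stands.
- The arm moves only by the tool jog_arm, never from a script. Its argument "moves" is one flat list of numbers, 7 for each row, row after row: the shift along the tool's x, y, z normalised to -1 to 1, where 1 is 20 mm, then the turn, a rotation vector about the tool's x, y, z normalised to -1 to 1, where 1 is 4 degrees, then the opening, from 0 (shut) to 1 (fully open). In form: [x, y, z, rx, ry, rz, claw, x, y, z, rx, ry, rz, claw, ...]. A call has exactly 8 rows; each row shifts and turns the commanded pose from where the row before left it, along the tool's axes as they then stand; what a row does not reach is not made up. A row lasts 1/12 s, in which the tool goes at most 41.7 mm and 7.16 degrees, less where a joint would pass 70% of its speed; a pose out of reach is approached as far as the arm can. A call with a number of a shift or a turn outside -1 to 1 is refused whole. A call with a gripper value outside its range is refused whole. The fingers move at their own pace and stop on an object; "grip_force" is the grip in N (left out, the last holds). Time passes only in rows, so rows that do not move let the fingers close, or fill a call up. It gives the time, the measured TCP pose, the force, the opening and the grip force at its end, in the units of the state.
- get_obs(): the state, without advancing time (a new reading comes with each control period).
- read_camera(name): name is "scene" or "top" or "wrist"; returns a dict with "color" (384x512x3 uint8, blue, green, red), "fx", "fy", "cx", "cy" (pixels), "rvec" (rotation vector, rad) and "tvec" (3), from world to camera coordinates, as OpenCV has them. Camera axes: x right, y down, z forward; pixel columns grow to the right and rows downward; lengths in m; the calibration is good to about 2 mm. A picture is of the moment at which its call begins. There is no depth.
- hand_in(): hands the job in; it is judged then, once.
The state is a dict: "t": time; "q": joint angles; "joint_vel": joint speeds; "joint_torque": joint torques, N m; "eef_pos": TCP position; "tool_rot": TCP orientation; "contact_force": force on the tool from outside, world axes, zero at the start; "torque": the same for the moment, N m; "gripper_width": opening from 0.0 (shut) to 1.0 (fully open); "grasp_force": force on a finger pad.
Only numpy, scipy, OpenCV 4.12 (cv2) and the standard library are available. Lean on these libraries where they do the work, as an engineer would, in place of code of your own. Each camera call takes 0.05 s, during which the arm holds its last target. There are 200 camera calls.

## Task

The three dipping strainers have been rinsed: take them from the draining rack and hang them by the holes in their handles on the hook of the drip stand, largest first, then the medium one, then the small one, bowl bottoms towards the post, so that each bowl sits inside the one behind it. Leave them hanging quietly, and do not shift or knock over the bottle, the jars and the vial that stand about.

Things in the scene. Friction and masses are not known exactly. Their poses are not given: they have to be found in the camera images.
- large_strainer: large steel dipping strainer, about 0.12 kg: perforated bowl 100 mm across the mouth, 84 mm across its flat bottom, 26 mm deep, and a straight flat handle 26 mm wide, 4 mm thick, with a hanging hole. Frame: z along the handle, bowl to hole; y across its width; x from the mouth (x = 0) to the bottom (x = 26 mm). Bowl centre at z = 47.4 mm, hole at z = 177.4 mm
- large_strainer_hole (a point): centre of the 16 mm hanging hole of the large strainer, in the middle of the 4 mm thick handle, whose end is 17 mm beyond (axes as the strainer's). Hung freely, the handle leans about 0.11 rad, bowl away from the post
- large_strainer_bowl (a point): centre of the mouth of the large strainer's bowl, 130 mm below its hole and 2 mm before the handle's middle plane (axes as the strainer's)
- medium_strainer: medium steel dipping strainer, about 0.09 kg: perforated bowl 80 mm across the mouth, 64 mm across its flat bottom, 26 mm deep, and a straight flat handle 26 mm wide, 4 mm thick, with a hanging hole. Frame: z along the handle, bowl to hole; y across its width; x from the mouth (x = 0) to the bottom (x = 26 mm). Bowl centre at z = 36.7 mm, hole at z = 166.7 mm
- medium_strainer_hole (a point): centre of the 16 mm hanging hole of the medium strainer, in the middle of the 4 mm thick handle, whose end is 17 mm beyond (axes as the strainer's). Hung freely, the handle leans about 0.11 rad, bowl away from the post
- medium_strainer_bowl (a point): centre of the mouth of the medium strainer's bowl, 130 mm below its hole and 2 mm before the handle's middle plane (axes as the strainer's)
- small_strainer: small steel dipping strainer, about 0.065 kg: perforated bowl 60 mm across the mouth, 44 mm across its flat bottom, 26 mm deep, and a straight flat handle 26 mm wide, 4 mm thick, with a hanging hole. Frame: z along the handle, bowl to hole; y across its width; x from the mouth (x = 0) to the bottom (x = 26 mm). Bowl centre at z = 25.4 mm, hole at z = 155.4 mm
- small_strainer_hole (a point): centre of the 16 mm hanging hole of the small strainer, in the middle of the 4 mm thick handle, whose end is 17 mm beyond (axes as the strainer's). Hung freely, the handle leans about 0.11 rad, bowl away from the post
- small_strainer_bowl (a point): centre of the mouth of the small strainer's bowl, 130 mm below its hole and 2 mm before the handle's middle plane (axes as the strainer's)
- rack: fixed wire rack on a blue drip tray 136 x 280 x 14 mm, its centre at y = +12 mm. Strainers stand in any order at y = -75, 0, +75 mm, each in front of a wire back rest (80 mm long), handle up, bottom and handle leaning 40 degrees from vertical to the rack's +y, over the next place: each comes out along its own handle, clear of its neighbours after 150 mm
- hook_stand: fixed stand: steel tray 190 x 130 x 14 mm, dark post 9 mm thick at x = +62 mm; origin under the tray's centre. Its one hook, a 7 mm round bar, leaves the post's top towards -x: level, axis 250 mm up, from x = +45 to x = -30 mm, then rising 10 mm to its tip at x = -50 mm. Nothing is above it
- hook_seat (a point): point on the axis of the hook's level bar, 57 mm from the post, where the largest strainer may hang clear of the post; axes as the stand's: +x towards the post, -x towards the tip (35 mm of level bar in front of this point), z up
- hook_tip (a point): tip of the hook (end of the bar's axis), 55 mm in front of hook_seat and 10 mm higher
- amber_bottle: bystander: amber bottle, 70 mm across, 202 mm tall, standing; origin at its foot
- red_lid_jar: bystander: jar with red lid, 74 mm across, 127 mm tall, standing; origin at its foot
- lancet_jar: bystander: white jar, 73 mm across, 127 mm tall, standing; origin at its foot
- green_vial: bystander: small brown vial with green label, 24 mm across, 50 mm tall, standing; origin at its foot
Not all that is in view belongs to the job. Leave any turquoise look-alike of the large_strainer alone.

How it is judged:
On the way, in this order (a step that is already met when the one before it is completed fails the run):
1. the large strainer hangs on the hook, bottom towards the post, released (x of large_strainer_hole in the frame of hook_seat between -0.048 and 0.03 m and y of large_strainer_hole in the frame of hook_seat between -0.006 and 0.006 m and z of large_strainer_hole in the frame of hook_seat between -0.01 and 0.004 m and angle between large_strainer's own z axis and vertical below 0.35 rad and contact force between the fingers and large_strainer below 0.1 N and x of hook_tip in the frame of large_strainer below 0 m), for 0.2 s.
2. the medium strainer hangs on the hook in front of it, nested in its bowl, released (all of step 1 and x of medium_strainer_hole in the frame of hook_seat between -0.048 and 0.03 m and y of medium_strainer_hole in the frame of hook_seat between -0.006 and 0.006 m and z of medium_strainer_hole in the frame of hook_seat between -0.01 and 0.004 m and angle between medium_strainer's own z axis and vertical below 0.35 rad and contact force between the fingers and medium_strainer below 0.1 N and x of medium_strainer_bowl in the frame of large_strainer between -0.024 and 0 m and y of medium_strainer_bowl in the frame of large_strainer between -0.012 and 0.012 m and z of medium_strainer_bowl in the frame of large_strainer between 0.0354 and 0.0594 m), for 0.2 s.
3. the small strainer hangs in front of both, nested in the medium bowl, released (all of step 2 and x of small_strainer_hole in the frame of hook_seat between -0.048 and 0.03 m and y of small_strainer_hole in the frame of hook_seat between -0.006 and 0.006 m and z of small_strainer_hole in the frame of hook_seat between -0.01 and 0.004 m and angle between small_strainer's own z axis and vertical below 0.35 rad and contact force between the fingers and small_strainer below 0.1 N and x of small_strainer_bowl in the frame of medium_strainer between -0.024 and 0 m and y of small_strainer_bowl in the frame of medium_strainer between -0.012 and 0.012 m and z of small_strainer_bowl in the frame of medium_strainer between 0.0247 and 0.0487 m), for 0.2 s.
At the end, for the whole second after the job is handed in: All three hang released on the hook, bottoms to the post, under 0.08 m/s, holes 6 mm off the bar sideways and 10 mm below at most, handles within 20 degrees of vertical; the medium mouth up to 24 mm in front of the large one and within 12 mm of its centre, the small one likewise before the medium (all of step 3 and linear speed of each of large_strainer, medium_strainer, small_strainer below 0.08 m/s and angular speed of each of large_strainer, medium_strainer, small_strainer below 0.8 rad/s); the robot touches nothing.
It fails at once if the amber bottle is knocked over or shifted by more than 2 cm (distance of amber_bottle from where it was at the start of the episode above 0.02 m or angle between amber_bottle's own z axis and vertical above 0.3 rad).
It fails at once if the red-lidded jar is knocked over or shifted by more than 2 cm (distance of red_lid_jar from where it was at the start of the episode above 0.02 m or angle between red_lid_jar's own z axis and vertical above 0.3 rad).
It fails at once if the white jar is knocked over or shifted by more than 2 cm (distance of lancet_jar from where it was at the start of the episode above 0.02 m or angle between lancet_jar's own z axis and vertical above 0.3 rad).
It fails at once if the green-label vial is knocked over or shifted by more than 2 cm (distance of green_vial from where it was at the start of the episode above 0.02 m or angle between green_vial's own z axis and vertical above 0.3 rad).
It also fails if it takes over 72 s, if anything falls off the work surface, if the arm or the gripper's body presses on something with over 40 N, if the wrist force passes 120 N, or if a joint passes its speed limit or range.

## Working session

There is one attempt and no reset: what is moved stays moved. The work goes in short steps, Python scripts to look and compute and a tool call to move; the robot and the scene stay as the last step left them, time stands still between calls to the robot, and variables do not carry over. Pictures are saved under pics/ and viewed, at most 10 in all, crops included, and the job is handed in when it is done.

Besides the shell and the picture viewer there is one more tool, called after "Call:" by a JSON object that holds its "method" and its "body". jog_arm: Moves the arm, as the interface text tells. Scaled input: -1 to 1 covers 20 mm each way for a shift and 4 degrees each way for a turn. Its arguments: {"type":"object","properties":{"moves":{"type":"array"},"grip_force":{"type":"number"}},"required":["moves"]}

```bash
mkdir -p pics; python3 - <<'E'
from station import *
import cv2,pickle
print(get_obs())
for n in ["scene","top"]:
    c=read_camera(n); pickle.dump(c,open(f"pics/{n}0.pkl","wb")); cv2.imwrite(f"pics/{n}0.png",cv2.resize(c["color"],(800,600),interpolation=cv2.INTER_CUBIC)); print(n,{k:v for k,v in c.items() if k!="color"})
E
```

```text
{'t': 0.0, 'q': array([ 1.08794961,  0.4777905 ,  0.02236584,  1.55645336, -0.011494  ,
        1.10930767, -0.08309987]), 'joint_vel': array([ 0.00035419, -0.00149524,  0.00138374,  0.00188458, -0.00058736,
        0.00072417, -0.00102286]), 'joint_torque': array([-1.70664640e-03, -5.96440065e+01,  1.60794385e+00, -2.81187469e+01,
        1.26394123e-02,  9.33362375e-03,  3.44274497e-05]), 'eef_pos': array([ 0.24682612, -0.62761371,  0.23033186]), 'tool_rot': array([-8.81713997e-04,  9.82496389e-01,  1.86279382e-01, -2.45177165e-04]), 'contact_force': array([-0.30276011,  0.04825901, -0.88990533]), 'torque': array([ 0.01935443, -0.00948885, -0.01985361]), 'grasp_force': 0.0, 'gripper_width': 1.0063913724542133}
scene {'fx': 478.81163055261504, 'fy': 478.81163055261504, 'cx': 239.67482636563517, 'cy': 187.9102486085959, 'rvec': array([ 1.28427737, -2.30856826,  0.87458565]), 'tvec': array([0.27372124, 0.45167197, 1.3481534 ])}
top {'fx': 364.4787081830903, 'fy': 364.4787081830903, 'cx': 255.28798004396722, 'cy': 191.89419352636946, 'rvec': array([ 2.14590017, -2.17783846,  0.16015978]), 'tvec': array([-0.03143995,  0.56382387,  1.12969414])}
```

View pics/scene0.png

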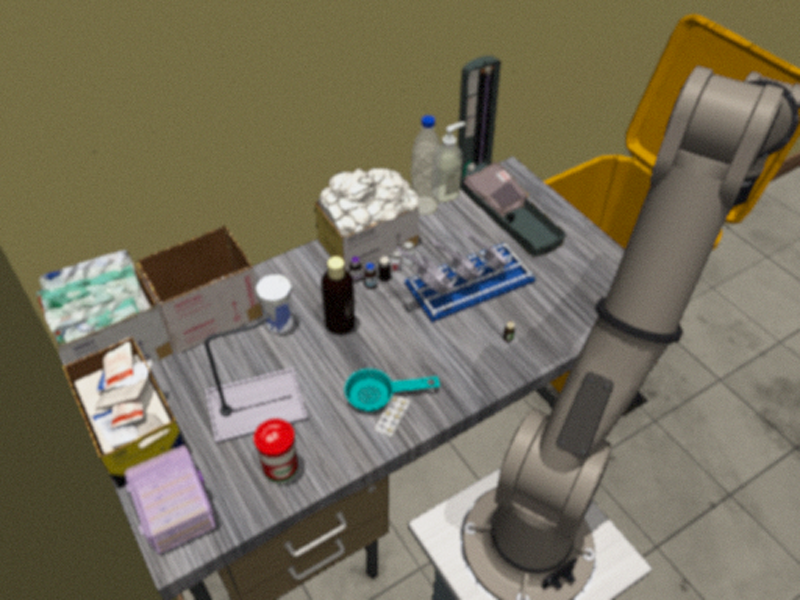

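View pics/top0.png

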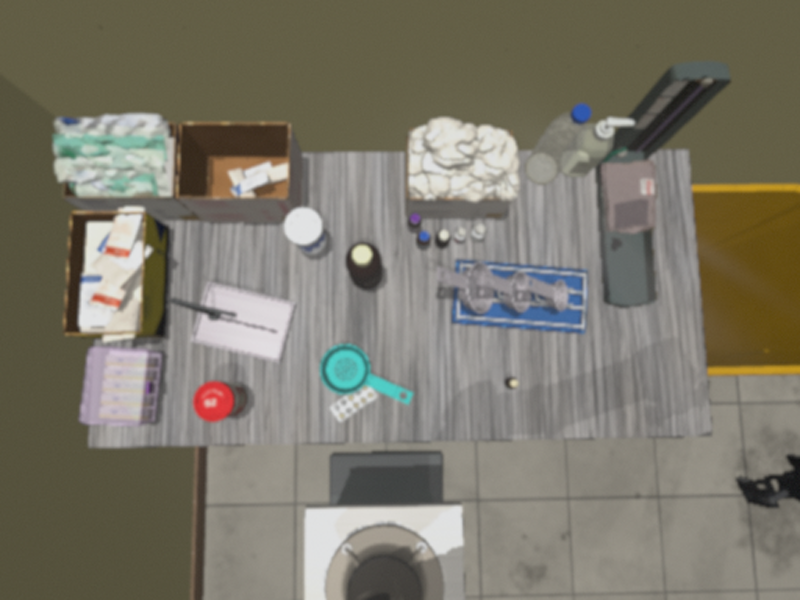

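```bash
python3 - <<'E'
import cv2,pickle,numpy as np
def crop(n,x,y,w,h): # in native px
    c=pickle.load(open(f"pics/{n}0.pkl","rb"))["color"]; return cv2.resize(c[y:y+h,x:x+w],(400,300),interpolation=cv2.INTER_CUBIC)
a=crop("top",276,155,104,78);b=crop("top",104,165,104,78);c=crop("scene",250,145,104,78);d=crop("scene",115,195,104,78)
cv2.imwrite("pics/m0.png",np.vstack([np.hstack([a,b]),np.hstack([c,d])]))
E
```

```text
(no output)
```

View pics/m0.png

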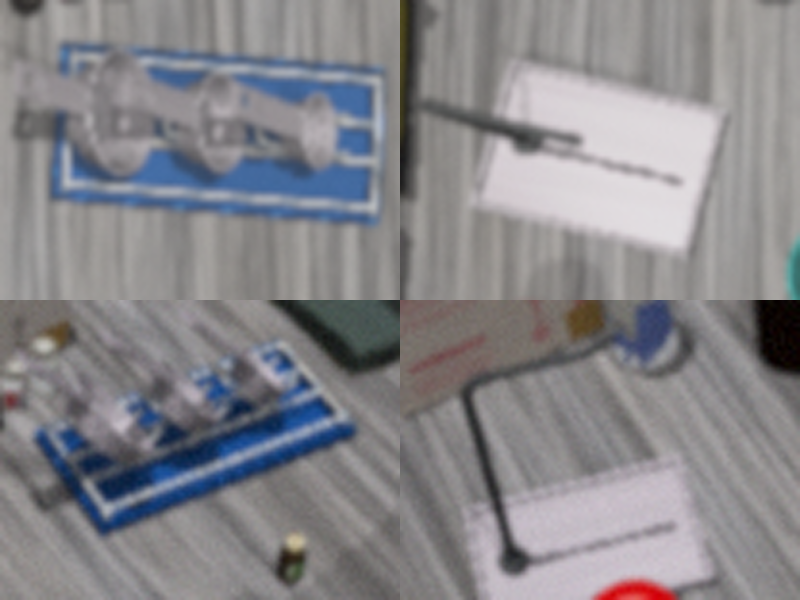

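```bash
cat > fit.py <<'E'
import cv2,pickle,numpy as np
from scipy.optimize import least_squares
S=104/400
cam={n:pickle.load(open(f"pics/{n}0.pkl","rb")) for n in("top","scene")}
def proj(c,P):
    K=np.array([[c["fx"],0,c["cx"]],[0,c["fy"],c["cy"]],[0,0,1]])
    return cv2.projectPoints(np.array(P,float).reshape(-1,1,3),c["rvec"],c["tvec"],K,None)[0].reshape(-1,2)
def ray(c,p,z):
    R=cv2.Rodrigues(c["rvec"])[0];C=-R.T@c["tvec"]
    d=R.T@np.array([(p[0]-c["cx"])/c["fx"],(p[1]-c["cy"])/c["fy"],1]);return C+d*(z-C[2])/d[2]
def world(s,P):
    P=np.atleast_2d(np.array(P,float));c,n=np.cos(s[2]),np.sin(s[2])
    return np.c_[s[0]+c*P[:,0]-n*P[:,1],s[1]+n*P[:,0]+c*P[:,1],P[:,2]]
def fit(obs,s0): # obs: (cam, point, pixel)
    f=lambda s:np.concatenate([proj(c,world(s,p))[0]-u for c,p,u in obs])
    r=least_squares(f,s0,loss="soft_l1");return r.x,f(r.x).reshape(-1,2)
def pk(org,p): return np.array(org)+np.array(p)*S-0.3
E
python3 - <<'E'
from fit import *
t,s=cam["top"],cam["scene"]
for n,c in cam.items():
    R=cv2.Rodrigues(c["rvec"])[0];print(n,(-R.T@c["tvec"]).round(3))
T=(104,165);Z=(115,195)
# stand: +x image left(+y world); yaw ~ +90deg+
print("tray pts",[ray(t,pk(T,p),.014).round(3) for p in[(118,62),(328,107),(290,250),(75,207)]])
obs=[(t,(.095,-.065,.014),pk(T,(118,62))),(t,(-.095,-.065,.014),pk(T,(328,107))),(t,(-.095,.065,.014),pk(T,(290,250))),(t,(.095,.065,.014),pk(T,(75,207))),
(t,(-.05,0,.260),pk(T,(180,140))),(s,(.062,0,.014),pk(Z,(115,258))),(s,(.062,0,.25),pk(Z,(68,90))),(s,(-.05,0,.26),np.array([268,322])*.64),(s,(-.095,-.065,.014),pk(Z,(285,160))),(s,(.095,-.065,.014),pk(Z,(68,210)))]
x,r=fit(obs,[.5,.3,1.5]);print("stand",x.round(4));print(r.round(1))
print("seat,tip",world(x,[[-.012+.0,0,.25],[-.05,0,.26],[.045,0,.25]]).round(4))
T=(276,155);Z=(250,145)
print([ray(t,pk(T,p),.014).round(3) for p in[(62,42),(385,70),(378,222),(52,200)]])
# rack: +y image left; +x image up
obs=[(t,(.068,.152,.014),pk(T,(62,42))),(t,(.068,-.128,.014),pk(T,(385,70))),(t,(-.068,-.128,.014),pk(T,(378,222))),(t,(-.068,.152,.014),pk(T,(52,200))),
(s,(.068,.152,.014),pk(Z,(40,132))),(s,(-.068,.152,.0),pk(Z,(105,232))),(s,(-.068,-.128,.007),pk(Z,(355,130))),(s,(.068,-.128,.014),pk(Z,(275,40)))]
x,r=fit(obs,[.6,-.3,0]);print("rack",x.round(4));print(r.round(1))
for n,p,z in[("bottle top",(363,255),.2),("white jar",(302,226),.127),("red",(213,400),.127),("vial",(511,383),.05),("bottle foot",(372,282),0)]: print(n,ray(t,np.array(p)*.64-.2,z).round(3))
E
```

```text
top [ 0.412 -0.018  1.194]
scene [-0.343  0.516  1.309]
tray pts [array([0.608, 0.353, 0.014]), array([0.567, 0.176, 0.014]), array([0.447, 0.206, 0.014]), array([0.486, 0.386, 0.014])]
stand [0.5247 0.2819 1.3309]
[[-1.6 -0.7]
 [ 0.5  0.6]
 [ 0.4  2.6]
 [-1.2  0.5]
 [ 0.   0.4]
 [ 1.   0.5]
 [ 0.1 -1.8]
 [-0.6 -1.7]
 [-0.2 -2.1]
 [-0.4 -0.4]]
seat,tip [[0.5218 0.2703 0.25  ]
 [0.5128 0.2333 0.26  ]
 [0.5354 0.3256 0.25  ]]
[array([ 0.652, -0.162,  0.014]), array([ 0.624, -0.44 ,  0.014]), array([ 0.494, -0.426,  0.014]), array([ 0.516, -0.15 ,  0.014])]
rack [ 0.5713 -0.3069 -0.0859]
[[-0.3  0. ]
 [ 0.1 -1.1]
 [ 0.8  0.3]
 [-0.1 -0.1]
 [-1.6 -0.1]
 [-0.5  1.7]
 [ 0.5  0.3]
 [ 1.3 -0.5]]
bottle top [0.624 0.026 0.2  ]
white jar [0.697 0.146 0.127]
red [0.371 0.307 0.127]
vial [ 0.392 -0.26   0.05 ]
bottle foot [0.608 0.017 0.   ]
```

```bash
cat > plan.py <<'E'
import numpy as np, sys
from scipy.spatial.transform import Rotation as Ro
from station import get_obs
RACK=(.5713,-.3069,-.0859); STAND=(.5247,.2819,1.3309)
def rot(yaw,tilt):
    "tool x along yaw when tilt=0 and tool down; tilt>0 leans the gripper body towards +x(yaw)"
    return Ro.from_euler('z',yaw)*Ro.from_euler('y',tilt)*Ro.from_matrix(np.diag([1.,-1,-1]))
def cur():
    o=get_obs(); q=o["tool_rot"]; return np.array(o["eef_pos"]),Ro.from_quat([q[1],q[2],q[3],q[0]]),o
def plan(wps,n=None,start=None):
    "wps: list of (pos,Rot,claw,rows) ; prints 8-row calls"
    p,R,_=cur() if start is None else (*start,None)
    rows=[]
    for P,Q,g,m in wps:
        P=np.array(P)
        for k in range(m):
            left=m-k
            w=(R.inv()*Q).as_rotvec()/np.radians(4)/left
            d=R.inv().apply(P-p)/.02/left
            a=np.round(d,2);b=np.round(w,2)
            if max(abs(a).max(),abs(b).max())>1: print("LIMIT",k,a,b)
            a=np.clip(a,-1,1);b=np.clip(b,-1,1)
            p=p+R.apply(a*.02);R=R*Ro.from_rotvec(b*np.radians(4))
            rows.append([*a,*b,g])
    while len(rows)%8: rows.append([0]*6+[rows[-1][6]])
    for i in range(0,len(rows),8): print("["+", ".join(",".join(f"{v:g}" for v in r) for r in rows[i:i+8])+"]")
    print("end",p.round(4)); return p,R
E
python3 - <<'E'
from plan import *
R=rot(np.pi/2+RACK[2],np.radians(25))
plan([((.57,-.12,.36),R,1,32)])
E
```

```text
[0.76,-0.55,-0.2,-0.11,-0.18,-0.49,1, 0.78,-0.53,-0.22,-0.11,-0.17,-0.49,1, 0.79,-0.5,-0.23,-0.11,-0.18,-0.49,1, 0.8,-0.47,-0.24,-0.11,-0.17,-0.49,1, 0.82,-0.44,-0.26,-0.11,-0.18,-0.49,1, 0.83,-0.41,-0.27,-0.11,-0.17,-0.49,1, 0.84,-0.38,-0.28,-0.11,-0.17,-0.49,1, 0.85,-0.35,-0.29,-0.11,-0.18,-0.49,1]
[0.85,-0.31,-0.31,-0.11,-0.17,-0.49,1, 0.86,-0.28,-0.32,-0.11,-0.18,-0.49,1, 0.87,-0.25,-0.33,-0.11,-0.17,-0.49,1, 0.87,-0.22,-0.35,-0.11,-0.18,-0.49,1, 0.87,-0.19,-0.36,-0.11,-0.17,-0.49,1, 0.87,-0.15,-0.37,-0.11,-0.18,-0.49,1, 0.87,-0.12,-0.38,-0.11,-0.17,-0.49,1, 0.87,-0.09,-0.39,-0.11,-0.18,-0.49,1]
[0.87,-0.06,-0.4,-0.11,-0.17,-0.49,1, 0.87,-0.02,-0.42,-0.11,-0.17,-0.49,1, 0.86,0.01,-0.43,-0.11,-0.18,-0.49,1, 0.86,0.04,-0.44,-0.11,-0.17,-0.49,1, 0.85,0.08,-0.44,-0.11,-0.18,-0.49,1, 0.84,0.11,-0.46,-0.11,-0.17,-0.49,1, 0.83,0.14,-0.46,-0.11,-0.18,-0.49,1, 0.82,0.17,-0.47,-0.11,-0.17,-0.49,1]
[0.81,0.2,-0.48,-0.11,-0.18,-0.48,1, 0.79,0.24,-0.49,-0.1,-0.17,-0.49,1, 0.78,0.26,-0.5,-0.11,-0.18,-0.48,1, 0.76,0.3,-0.51,-0.1,-0.17,-0.49,1, 0.75,0.32,-0.51,-0.11,-0.18,-0.48,1, 0.73,0.35,-0.52,-0.1,-0.17,-0.49,1, 0.71,0.38,-0.52,-0.11,-0.18,-0.48,1, 0.69,0.42,-0.53,-0.1,-0.17,-0.49,1]
end [ 0.5701 -0.1201  0.36  ]
```

Call:
{"method": "jog_arm", "body": {"moves": [0.76, -0.55, -0.2, -0.11, -0.18, -0.49, 1, 0.78, -0.53, -0.22, -0.11, -0.17, -0.49, 1, 0.79, -0.5, -0.23, -0.11, -0.18, -0.49, 1, 0.8, -0.47, -0.24, -0.11, -0.17, -0.49, 1, 0.82, -0.44, -0.26, -0.11, -0.18, -0.49, 1, 0.83, -0.41, -0.27, -0.11, -0.17, -0.49, 1, 0.84, -0.38, -0.28, -0.11, -0.17, -0.49, 1, 0.85, -0.35, -0.29, -0.11, -0.18, -0.49, 1]}}

```text
t: 0.77
eef_pos: [0.3281, -0.4999, 0.2634]
tool_rot: [0.039, 0.946, 0.319, -0.043]
contact_force: [-0.1, -0.2, -0.1]
gripper_width: 1.002
grasp_force: 0.0
```

Call:
{"method": "jog_arm", "body": {"moves": [0.85, -0.31, -0.31, -0.11, -0.17, -0.49, 1, 0.86, -0.28, -0.32, -0.11, -0.18, -0.49, 1, 0.87, -0.25, -0.33, -0.11, -0.17, -0.49, 1, 0.87, -0.22, -0.35, -0.11, -0.18, -0.49, 1, 0.87, -0.19, -0.36, -0.11, -0.17, -0.49, 1, 0.87, -0.15, -0.37, -0.11, -0.18, -0.49, 1, 0.87, -0.12, -0.38, -0.11, -0.17, -0.49, 1, 0.87, -0.09, -0.39, -0.11, -0.18, -0.49, 1]}}

```text
t: 1.43
eef_pos: [0.4086, -0.3734, 0.2958]
tool_rot: [0.077, 0.889, 0.444, -0.084]
contact_force: [0.5, 0.1, 0.1]
gripper_width: 0.998
grasp_force: 0.0
```

Call:
{"method": "jog_arm", "body": {"moves": [0.87, -0.06, -0.4, -0.11, -0.17, -0.49, 1, 0.87, -0.02, -0.42, -0.11, -0.17, -0.49, 1, 0.86, 0.01, -0.43, -0.11, -0.18, -0.49, 1, 0.86, 0.04, -0.44, -0.11, -0.17, -0.49, 1, 0.85, 0.08, -0.44, -0.11, -0.18, -0.49, 1, 0.84, 0.11, -0.46, -0.11, -0.17, -0.49, 1, 0.83, 0.14, -0.46, -0.11, -0.18, -0.49, 1, 0.82, 0.17, -0.47, -0.11, -0.17, -0.49, 1]}}

```text
t: 2.1
eef_pos: [0.4894, -0.2464, 0.328]
tool_rot: [0.114, 0.812, 0.559, -0.123]
contact_force: [1.3, -0.4, 0.1]
gripper_width: 1.0
grasp_force: 0.0
```

Call:
{"method": "jog_arm", "body": {"moves": [0.81, 0.2, -0.48, -0.11, -0.18, -0.48, 1, 0.79, 0.24, -0.49, -0.1, -0.17, -0.49, 1, 0.78, 0.26, -0.5, -0.11, -0.18, -0.48, 1, 0.76, 0.3, -0.51, -0.1, -0.17, -0.49, 1, 0.75, 0.32, -0.51, -0.11, -0.18, -0.48, 1, 0.73, 0.35, -0.52, -0.1, -0.17, -0.49, 1, 0.71, 0.38, -0.52, -0.11, -0.18, -0.48, 1, 0.69, 0.42, -0.53, -0.1, -0.17, -0.49, 1]}}

```text
t: 2.77
eef_pos: [0.5703, -0.1196, 0.3601]
tool_rot: [0.147, 0.719, 0.661, -0.16]
contact_force: [0.8, -0.4, 0.6]
gripper_width: 1.0
grasp_force: 0.0
```

```bash
cat > model.py <<'E'
import numpy as np
from fit import world,proj
a=np.radians(40)
SZ={'L':(.075,.1774,.0474,.05),'M':(0,.1667,.0367,.04),'S':(-.075,.1554,.0254,.03)}
def spt(k,z,x=.002,y=0.,rack=None,y0=None,z0=.014):
    "strainer-frame point -> world while standing in rack"
    Y=SZ[k][0] if y0 is None else y0
    return world(rack,[[-y if 0 else y*-1, Y+z*np.sin(a)+x*np.cos(a), z0+z*np.cos(a)-x*np.sin(a)]])[0]
E
python3 - <<'E'
from station import *
from plan import RACK
from model import *
import cv2,pickle
c=read_camera("wrist");pickle.dump(c,open("pics/w1.pkl","wb"))
R=cv2.Rodrigues(c["rvec"])[0];print("cam",(-R.T@c["tvec"]).round(3),"axis",R[2].round(3),c["fx"])
im=cv2.resize(c["color"],(800,600),interpolation=cv2.INTER_CUBIC);k=800/512
for s in "LMS":
    h=SZ[s][1]
    for z,y in[(h,0),(h+.017,0),(h,.013),(h,-.013),(SZ[s][2],0)]:
        u=proj(c,spt(s,z,y=y,x=.002 if z>.1 else 0,rack=RACK))[0]*k;cv2.circle(im,tuple(int(v) for v in u),3,(0,255,0),-1);print(s,u.round())
cv2.imwrite("pics/w1.png",im)
E
```

```text
cam [0.582 0.014 0.453] axis [-0.058 -0.691 -0.72 ] 346.00290368597655
L [429.  99.]
L [430.  89.]
L [406.  99.]
L [451.  99.]
L [420. 151.]
M [424. 211.]
M [425. 208.]
M [405. 211.]
M [442. 211.]
M [417. 227.]
S [420. 290.]
S [421. 291.]
S [404. 290.]
S [436. 290.]
S [415. 287.]
```

View pics/w1.png

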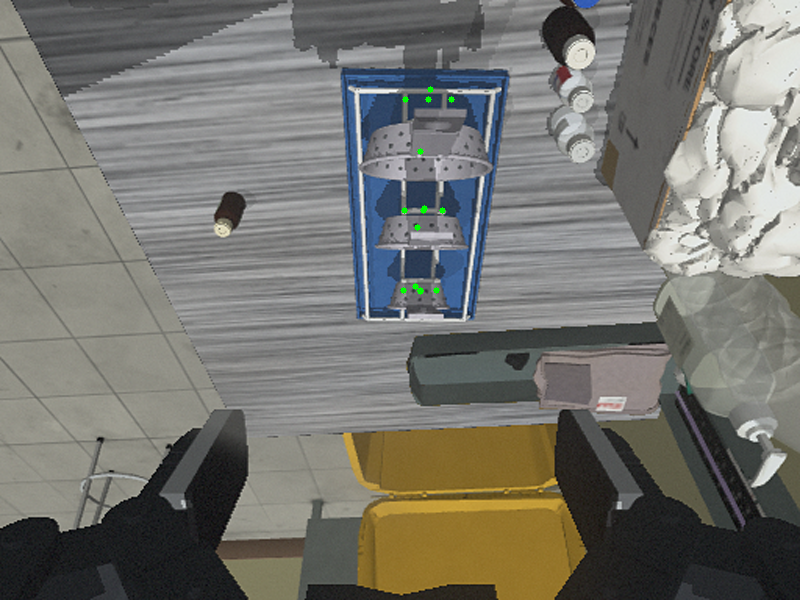

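```bash
python3 - <<'E'
import pickle,cv2,numpy as np
c=pickle.load(open("pics/w1.pkl","rb"))["color"]
a=cv2.resize(c[40:130,215:335],(800,600),interpolation=cv2.INTER_CUBIC)
cv2.imwrite("pics/w1a.png",a)
E
```

```text
(no output)
```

View pics/w1a.png

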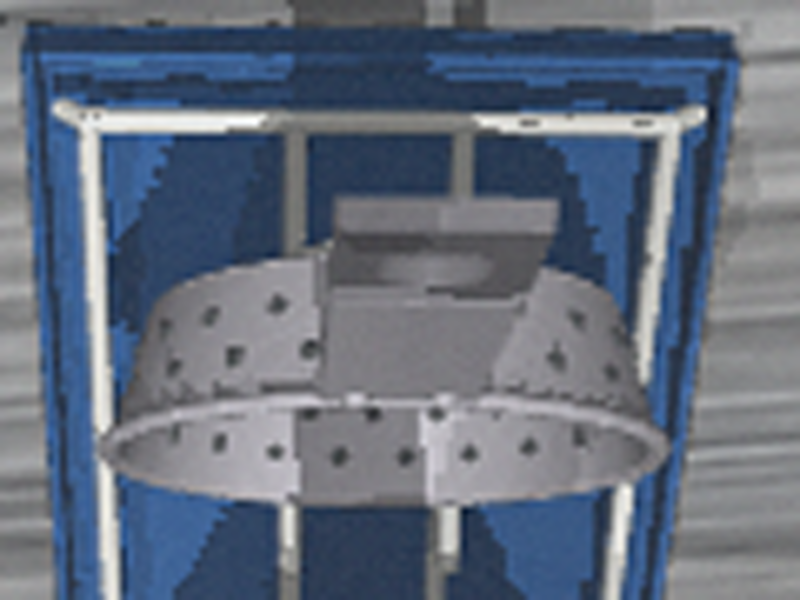

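```bash
cat > sfit.py <<'E'
import pickle,numpy as np
from fit import proj
from scipy.optimize import least_squares
from scipy.spatial.transform import Rotation as Ro
B=Ro.from_matrix(np.array([[0,-1,0],[1,0,0],[0,0,1.]]))  # strainer upright: x->rack y, y->-rack x
def P(s,p): # s: origin xyz, yaw, lean, roll
    R=Ro.from_euler('z',s[3])*Ro.from_euler('x',-s[4])*Ro.from_euler('y',s[5])*B
    return R.apply(p)+s[:3]
def sfit(c,pts,px,s0,sig,c2=None,pts2=None,px2=None):
    pts=np.array(pts,float);px=np.array(px);s0=np.array(s0)
    f=lambda s:np.r_[(proj(c,P(s,pts))-px).ravel(),(s-s0)/sig]
    r=least_squares(f,s0,x_scale=[.01]*3+[.1]*3);return r.x,f(r.x)[:-6].reshape(-1,2)
E
python3 - <<'E'
from sfit import *
from fit import fit,world,ray
from plan import RACK
import numpy as np
c=pickle.load(open("pics/w1.pkl","rb"))
cr=lambda *p:np.array(p)/6.667+[214.6,39.6]
h=.1774
pts=[(.004,.013,h+.017),(.004,-.013,h+.017),(0,.013,h+.017),(0,-.013,h+.017),(0,0,h),(0,.05,.0474),(0,-.05,.0474)]
px=[cr(333,198),cr(558,198),cr(331,235),cr(550,237),cr(432,268),cr(105,445),cr(668,445)]
w=world(RACK,[[0,.075,.016]])[0]
for sig in ([.05,.05,.05,.1,.02,.02],[.05,.05,.05,.3,.3,.1]):
    s,r=sfit(c,pts,px,[*w,RACK[2],.698,0],sig);print(s.round(4));print(r.round(1).tolist())
    print("hole",P(s,[[.002,0,h]]).round(4))
print("prior",w)
print("corners",[ray(c,p,.014).round(4) for p in(cr(25,30),cr(738,38))], "exp",world(RACK,[[-.068,.152,.014],[.068,.152,.014]]).round(4))
k=.64
print("far corners",[ray(c,np.array(p)*k-.2,.014).round(4) for p in((357,319),(478,319))], world(RACK,[[-.068,-.128,.014],[.068,-.128,.014]]).round(4))
E
```

```text
[ 0.5818 -0.2276  0.0454 -0.0853  0.6804 -0.0032]
[[-0.4, 0.1], [-0.4, 0.1], [-0.1, -0.2], [0.7, -0.4], [0.2, 0.3], [0.4, 0.1], [-0.5, 0.2]]
hole [[ 0.5908 -0.1148  0.182 ]]
[ 0.5818 -0.227   0.0459 -0.0871  0.6782 -0.0048]
[[-0.4, 0.1], [-0.4, 0.2], [-0.1, -0.1], [0.8, -0.4], [0.2, 0.3], [0.3, -0.1], [-0.3, 0.0]]
hole [[ 0.5908 -0.1145  0.1828]]
prior [ 0.57773458 -0.23217654  0.016     ]
corners [array([ 0.5219, -0.1449,  0.014 ]), array([ 0.6544, -0.1575,  0.014 ])] exp [[ 0.5166 -0.1496  0.014 ]
 [ 0.6521 -0.1613  0.014 ]]
far corners [array([ 0.4946, -0.4269,  0.014 ]), array([ 0.6343, -0.4387,  0.014 ])] [[ 0.4926 -0.4286  0.014 ]
 [ 0.6281 -0.4403  0.014 ]]
```

```bash
sed -i 's/^RACK=.*/RACK=(.575,-.304,-.0859); STAND=(.5247,.2819,1.3309)/' plan.py; cat > pick.py <<'E'
from plan import *
from sfit import P
from fit import world
H={'L':.1774,'M':.1667,'S':.1554};Y={'L':.075,'M':0,'S':-.075}
T25=rot(np.pi/2+RACK[2],np.radians(25))
def pose(k): return np.r_[world(RACK,[[0,Y[k],.0455]])[0],RACK[2],.69,0]
def grasp(k,s=None,off=.008):
    s=pose(k) if s is None else s
    return P(s,[[.002,0,H[k]-off]])[0]+T25.apply([0,0,.019])
def hz(s): return P(s,[[0,0,1.]])[0]-s[:3]
E
python3 - <<'E'
from pick import *
s=pose('L');print(s, P(s,[[.002,0,H['L']]]))
s[:3]=[.5816,-.2278,.0455]
g=grasp('L',s);b=T25.apply([0,0,-1]);print(g,b,hz(s))
e=plan([(g+.09*b,T25,1,8),(g,T25,1,8)])
print("pull");plan([(g+.17*hz(s),T25,0,16)],start=e)
E
```

```text
[ 0.58143458 -0.22927654  0.0455     -0.0859      0.69        0.        ] [[ 0.59125497 -0.11523439  0.18104597]]
[ 0.59029459 -0.12683152  0.15765615] [0.03625828 0.42106001 0.90630779] [0.05461132 0.63419018 0.77124601]
[0.47,0.12,0.61,0.01,-0,0.02,1, 0.48,0.12,0.61,0.01,-0,0.01,1, 0.47,0.12,0.62,0.01,-0,0.02,1, 0.48,0.12,0.61,0.01,-0,0.01,1, 0.48,0.12,0.62,0.01,-0,0.02,1, 0.47,0.12,0.61,0.01,-0,0.01,1, 0.48,0.11,0.62,0,-0,0.02,1, 0.47,0.12,0.61,0.01,-0.01,0.01,1]
[0,-0,0.56,-0,0,0,1, 0,-0,0.56,-0,0,0,1, 0,-0,0.56,-0,0,0,1, 0,-0,0.56,-0,0,0,1, 0,-0,0.57,-0,0,0,1, 0,-0,0.56,-0,0,0,1, 0,-0,0.57,-0,0,0,1, 0,-0,0.56,-0,0,0,1]
end [ 0.5903 -0.1269  0.1577]
pull
[0.13,-0,-0.51,-0,0,0,0, 0.13,-0,-0.51,-0,0,0,0, 0.13,-0,-0.51,-0,0,0,0, 0.13,-0,-0.52,-0,0,0,0, 0.13,-0,-0.51,-0,0,0,0, 0.13,-0,-0.52,-0,0,0,0, 0.14,-0,-0.51,-0,0,0,0, 0.13,-0,-0.52,-0,0,0,0]
[0.14,-0,-0.51,-0,0,0,0, 0.13,-0,-0.52,-0,0,0,0, 0.14,-0,-0.51,-0,0,0,0, 0.13,-0,-0.52,-0,0,0,0, 0.14,-0,-0.51,-0,0,0,0, 0.13,-0,-0.52,-0,0,0,0, 0.14,-0,-0.51,-0,0,0,0, 0.13,-0,-0.52,-0,0,0,0]
end [ 0.5997 -0.0191  0.2888]
```

Call:
{"method": "jog_arm", "body": {"moves": [0.47, 0.12, 0.61, 0.01, 0, 0.02, 1, 0.48, 0.12, 0.61, 0.01, 0, 0.01, 1, 0.47, 0.12, 0.62, 0.01, 0, 0.02, 1, 0.48, 0.12, 0.61, 0.01, 0, 0.01, 1, 0.48, 0.12, 0.62, 0.01, 0, 0.02, 1, 0.47, 0.12, 0.61, 0.01, 0, 0.01, 1, 0.48, 0.11, 0.62, 0, 0, 0.02, 1, 0.47, 0.12, 0.61, 0.01, -0.01, 0.01, 1]}}

```text
t: 3.48
eef_pos: [0.5916, -0.0949, 0.2374]
tool_rot: [0.146, 0.722, 0.656, -0.161]
contact_force: [-0.8, 0.3, 0.1]
gripper_width: 1.003
grasp_force: 0.0
```

Call:
{"method": "jog_arm", "body": {"moves": [0, 0, 0.56, 0, 0, 0, 1, 0, 0, 0.56, 0, 0, 0, 1, 0, 0, 0.56, 0, 0, 0, 1, 0, 0, 0.56, 0, 0, 0, 1, 0, 0, 0.57, 0, 0, 0, 1, 0, 0, 0.56, 0, 0, 0, 1, 0, 0, 0.57, 0, 0, 0, 1, 0, 0, 0.56, 0, 0, 0, 1]}}

```text
t: 4.15
eef_pos: [0.5879, -0.1337, 0.1568]
tool_rot: [0.146, 0.722, 0.656, -0.161]
contact_force: [0.1, 0.8, 0.7]
gripper_width: 0.999
grasp_force: 0.0
```

Call:
{"method": "jog_arm", "body": {"moves": [0, 0, 0, 0, 0, 0, 0, 0, 0, 0, 0, 0, 0, 0, 0, 0, 0, 0, 0, 0, 0, 0, 0, 0, 0, 0, 0, 0, 0, 0, 0, 0, 0, 0, 0, 0, 0, 0, 0, 0, 0, 0, 0, 0, 0, 0, 0, 0, 0, 0, 0, 0, 0, 0, 0, 0], "grip_force": 70}}

```text
t: 4.82
eef_pos: [0.5885, -0.1326, 0.1582]
tool_rot: [0.147, 0.722, 0.657, -0.16]
contact_force: [0.5, 1.2, 3.0]
gripper_width: 0.284
grasp_force: 68.4
```

Call:
{"method": "jog_arm", "body": {"moves": [0.13, 0, -0.51, 0, 0, 0, 0, 0.13, 0, -0.51, 0, 0, 0, 0, 0.13, 0, -0.51, 0, 0, 0, 0, 0.13, 0, -0.52, 0, 0, 0, 0, 0.13, 0, -0.51, 0, 0, 0, 0, 0.13, 0, -0.52, 0, 0, 0, 0, 0.14, 0, -0.51, 0, 0, 0, 0, 0.13, 0, -0.52, 0, 0, 0, 0]}}

```text
t: 5.48
eef_pos: [0.5932, -0.0785, 0.2241]
tool_rot: [0.146, 0.722, 0.657, -0.161]
contact_force: [-0.1, -0.4, -1.7]
gripper_width: 0.285
grasp_force: 68.7
```

Call:
{"method": "jog_arm", "body": {"moves": [0.14, 0, -0.51, 0, 0, 0, 0, 0.13, 0, -0.52, 0, 0, 0, 0, 0.14, 0, -0.51, 0, 0, 0, 0, 0.13, 0, -0.52, 0, 0, 0, 0, 0.14, 0, -0.51, 0, 0, 0, 0, 0.13, 0, -0.52, 0, 0, 0, 0, 0.14, 0, -0.51, 0, 0, 0, 0, 0.13, 0, -0.52, 0, 0, 0, 0]}}

```text
t: 6.15
eef_pos: [0.5983, -0.0244, 0.2895]
tool_rot: [0.146, 0.722, 0.656, -0.161]
contact_force: [0.0, -0.3, -0.6]
gripper_width: 0.287
grasp_force: 68.7
```

```bash
python3 - <<'E'
from plan import *
from station import *
import cv2,pickle
c=read_camera("wrist");p,R,o=cur();c["p"]=p;c["R"]=R;pickle.dump(c,open("pics/w2.pkl","wb"));print(p,o["contact_force"])
cv2.imwrite("pics/w2.png",cv2.resize(c["color"],(800,600),interpolation=cv2.INTER_CUBIC))
E
```

```text
[ 0.59921409 -0.0223679   0.29110507] [0.55201189 2.60586496 0.59262517]
```

View pics/w2.png

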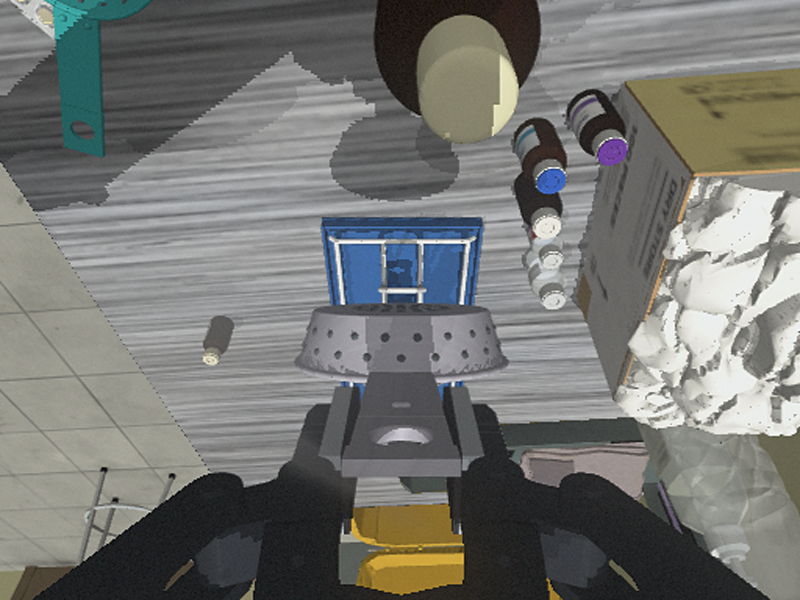

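```bash
cat > inhand.py <<'E'
from sfit import *
import pickle
def inhand(c,k,pts,px,h):
    "fit strainer pose from wrist picture (800-px picks); return tool-frame pose (Rot, t)"
    s0=[*(c["p"]+c["R"].apply([.006,0,-.03])-np.array([0.0546,.634,.771])*h),-.0859,.69,0]
    s,r=sfit(c,pts,np.array(px)*.64-.2,s0,[.03,.03,.03,.1,.1,.05])
    R=Ro.from_euler('z',s[3])*Ro.from_euler('x',-s[4])*Ro.from_euler('y',s[5])*B
    print(s.round(4),r.round(1).tolist())
    G=c["R"].inv()*R; t=c["R"].inv().apply(s[:3]-c["p"])
    hole=t+G.apply([.002,0,h]); print("hole in tool",hole.round(4),"handle dir in tool",G.apply([0,0,1]).round(3),"x dir",G.apply([1,0,0]).round(3))
    return G,t,hole
E
python3 - <<'E'
from inhand import *
c=pickle.load(open("pics/w2.pkl","rb"));h=.1774
pts=[(.004,.013,h+.017),(.004,-.013,h+.017),(0,.013,h+.017),(0,-.013,h+.017),(.004,0,h),(0,.05,.0474),(0,-.05,.0474)]
px=[(342,460),(465,458),(342,475),(467,473),(402,436),(296,366),(508,366)]
G,t,hole=inhand(c,'L',pts,px,h)
print("expected hole in tool from rack", c["R"].inv().apply(np.array([.5908,-.115,.1815])-[.5885,-.1326,.1582]).round(4))
pickle.dump((G,t,hole),open("pics/gL.pkl","wb"))
E
```

```text
[ 0.5903 -0.1227  0.1806 -0.0862  0.7247  0.0063] [[-0.4, -1.4], [0.6, -0.7], [-0.3, 1.1], [-0.6, 1.8], [0.8, -1.1], [1.2, 0.6], [-1.3, -0.4]]
hole in tool [ 0.0077  0.0008 -0.0268] handle dir in tool [ 0.284  0.003 -0.959] x dir [ 0.959 -0.007  0.284]
expected hole in tool from rack [ 0.0062  0.0007 -0.0286]
```

```bash
cat > hang.py <<'E'
from plan import *
def sp(x,y,z,st=STAND):
    c,n=np.cos(st[2]),np.sin(st[2]);return np.array([st[0]+c*x-n*y,st[1]+n*x+c*y,z])
def tcp(x,z,R,hole,y=0,st=STAND): # x in stand frame measured from hook_seat (stand x=-.012)
    return sp(x-.012,y,z,st)-R.apply(hole)
TS=lambda st=STAND,t=-10:rot(st[2],np.radians(t))
E
python3 - <<'E'
from hang import *
hole=[.007,.0008,-.0275]
plan([((.46,-.05,.31),rot(np.radians(80),np.radians(5)),0,8),(tcp(-.125,.266,TS(),hole),TS(),0,16)])
E
```

```text
[-0.28,-0.85,-0,0.04,0.63,0.14,0, -0.29,-0.85,-0.01,0.04,0.62,0.14,0, -0.3,-0.84,-0.02,0.04,0.63,0.14,0, -0.3,-0.84,-0.03,0.04,0.62,0.14,0, -0.31,-0.84,-0.05,0.04,0.62,0.14,0, -0.31,-0.84,-0.06,0.04,0.63,0.14,0, -0.32,-0.83,-0.06,0.05,0.62,0.14,0, -0.33,-0.83,-0.08,0.04,0.63,0.14,0]
[0.64,-0.01,0.17,-0,0.23,0.06,0, 0.64,-0.01,0.18,-0,0.23,0.06,0, 0.63,-0.02,0.19,-0,0.23,0.06,0, 0.63,-0.02,0.2,-0,0.24,0.06,0, 0.63,-0.02,0.21,-0,0.23,0.06,0, 0.62,-0.03,0.22,-0,0.24,0.06,0, 0.62,-0.03,0.23,-0,0.23,0.06,0, 0.62,-0.03,0.24,-0,0.24,0.06,0]
[0.61,-0.03,0.25,-0,0.23,0.06,0, 0.61,-0.04,0.26,-0.01,0.24,0.06,0, 0.6,-0.04,0.28,-0,0.23,0.06,0, 0.6,-0.04,0.28,-0,0.24,0.06,0, 0.59,-0.04,0.3,-0.01,0.23,0.05,0, 0.59,-0.05,0.3,-0,0.24,0.06,0, 0.58,-0.05,0.31,-0.01,0.23,0.05,0, 0.58,-0.04,0.33,-0,0.24,0.06,0]
end [0.4909 0.1469 0.2377]
```

Call:
{"method": "jog_arm", "body": {"moves": [-0.28, -0.85, 0, 0.04, 0.63, 0.14, 0, -0.29, -0.85, -0.01, 0.04, 0.62, 0.14, 0, -0.3, -0.84, -0.02, 0.04, 0.63, 0.14, 0, -0.3, -0.84, -0.03, 0.04, 0.62, 0.14, 0, -0.31, -0.84, -0.05, 0.04, 0.62, 0.14, 0, -0.31, -0.84, -0.06, 0.04, 0.63, 0.14, 0, -0.32, -0.83, -0.06, 0.05, 0.62, 0.14, 0, -0.33, -0.83, -0.08, 0.04, 0.63, 0.14, 0]}}

```text
t: 6.87
eef_pos: [0.4582, -0.0526, 0.3083]
tool_rot: [0.027, 0.766, 0.641, -0.034]
contact_force: [-0.1, -0.5, -1.0]
gripper_width: 0.287
grasp_force: 68.8
```

Call:
{"method": "jog_arm", "body": {"moves": [0.64, -0.01, 0.17, 0, 0.23, 0.06, 0, 0.64, -0.01, 0.18, 0, 0.23, 0.06, 0, 0.63, -0.02, 0.19, 0, 0.23, 0.06, 0, 0.63, -0.02, 0.2, 0, 0.24, 0.06, 0, 0.63, -0.02, 0.21, 0, 0.23, 0.06, 0, 0.62, -0.03, 0.22, 0, 0.24, 0.06, 0, 0.62, -0.03, 0.23, 0, 0.23, 0.06, 0, 0.62, -0.03, 0.24, 0, 0.24, 0.06, 0]}}

```text
t: 7.53
eef_pos: [0.4748, 0.0476, 0.2712]
tool_rot: [-0.014, 0.777, 0.629, 0.016]
contact_force: [-1.5, -0.4, -0.4]
gripper_width: 0.285
grasp_force: 68.9
```

Call:
{"method": "jog_arm", "body": {"moves": [0.61, -0.03, 0.25, 0, 0.23, 0.06, 0, 0.61, -0.04, 0.26, -0.01, 0.24, 0.06, 0, 0.6, -0.04, 0.28, 0, 0.23, 0.06, 0, 0.6, -0.04, 0.28, 0, 0.24, 0.06, 0, 0.59, -0.04, 0.3, -0.01, 0.23, 0.05, 0, 0.59, -0.05, 0.3, 0, 0.24, 0.06, 0, 0.58, -0.05, 0.31, -0.01, 0.23, 0.05, 0, 0.58, -0.04, 0.33, 0, 0.24, 0.06, 0]}}

```text
t: 8.2
eef_pos: [0.4904, 0.1455, 0.2348]
tool_rot: [-0.055, 0.785, 0.614, 0.068]
contact_force: [0.3, -0.1, -1.0]
gripper_width: 0.284
grasp_force: 68.9
```

```bash
python3 - <<'E'
from plan import *
from station import *
from hang import sp
from fit import proj
import cv2,pickle
c=read_camera("wrist");p,R,o=cur();c["p"]=p;c["R"]=R;pickle.dump(c,open("pics/w3.pkl","wb"));print(p,o["contact_force"])
im=cv2.resize(c["color"],(800,600),interpolation=cv2.INTER_CUBIC)
for q in[(-.062+.012,.26),(-.03,.25),(.045,.25),(.062,.014)]: print(q,(proj(c,sp(q[0],0,q[1]))[0]/.64).round())
cv2.imwrite("pics/w3.png",im)
E
```

```text
[0.48993697 0.14744939 0.23411129] [-0.8214069   1.91030566 -1.50152046]
(-0.05, 0.26) [399.  64.]
(-0.03, 0.25) [399. -13.]
(0.045, 0.25) [ 398. -386.]
(0.062, 0.014) [400. -11.]
```

View pics/w3.png

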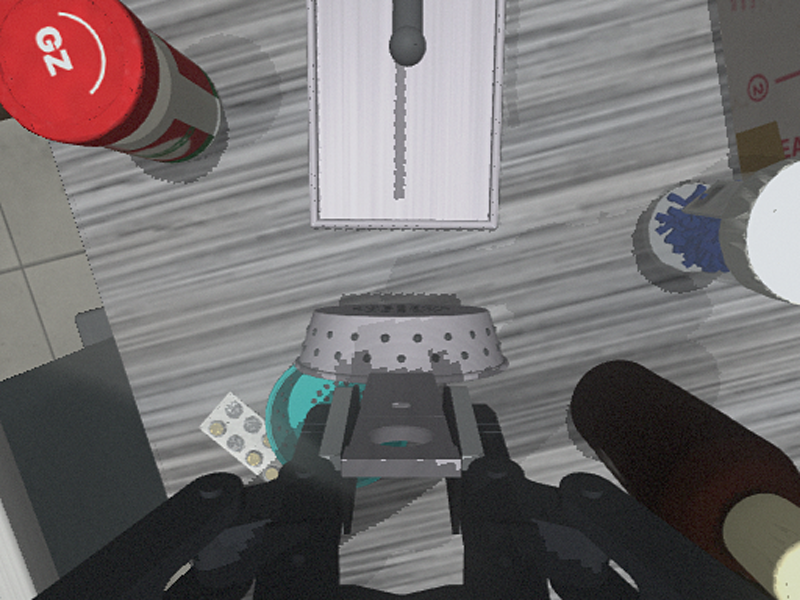

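```bash
python3 - <<'E'
from fit import *
c=pickle.load(open("pics/w3.pkl","rb"));q=lambda *p:np.array(p)*.64-.2
t,s=cam["top"],cam["scene"];T=(104,165)
w=[(c,(-.095,.065,.014),q(312,226)),(c,(-.095,-.065,.014),q(498,228)),(c,(-.05,0,.26),q(407,46)),(c,(-.041,0,.2545),q(408,8))]
x,r=fit(w,[.5247,.2819,1.33]);print("wrist only",x.round(4),r.round(1).tolist())
obs=w+[(t,(.095,-.065,.014),pk(T,(118,62))),(t,(-.095,-.065,.014),pk(T,(328,107))),(t,(-.095,.065,.014),pk(T,(290,250))),(t,(.095,.065,.014),pk(T,(75,207)))]
x,r=fit(obs,[.5247,.2819,1.33]);print(x.round(4),r.round(1).tolist())
for S in (x,): print("tip",world(x,[[-.05,0,.26],[-.012,0,.25]]).round(4))
print(ray(c,q(407,46),.26).round(4))
E
```

```text
wrist only [0.5279 0.2859 1.3272] [[-2.0, 1.5], [0.1, 0.4], [0.5, -2.2], [-0.2, 0.7]]
[0.5275 0.2857 1.3335] [[-1.7, 2.1], [0.4, 0.3], [0.6, -1.5], [-0.3, 1.4], [-2.8, -1.4], [-0.7, -0.3], [-0.7, 1.7], [-2.3, -0.2]]
tip [[0.5158 0.2371 0.26  ]
 [0.5247 0.2741 0.25  ]]
[0.5155 0.2367 0.26  ]
```

```bash
sed -i 's/^RACK=.*/RACK=(.575,-.304,-.0859); STAND=(.5275,.2857,1.3315)/' plan.py; sed -i 's/sp(x-.012/sp(x+.005/; s/=-.012)/=+.005)/' hang.py
python3 - <<'E'
from hang import *
hole=[.007,.0008,-.0275];R=TS()
p,Rc,_=cur();h=p+Rc.apply(hole)-sp(.005,0,0);print("hole now seat x,y,z",h@[np.cos(STAND[2]),np.sin(STAND[2]),0],h@[-np.sin(STAND[2]),np.cos(STAND[2]),0],h[2])
plan([(tcp(-.08,.261,R,hole),R,0,6),(tcp(-.055,.260,R,hole),R,0,2)])
E
```

```text
hole now seat x,y,z -0.14613249032922576 0.0028131392589789347 0.2624083775934326
[0.54,0.02,0.11,-0.01,-0,-0.01,0, 0.54,0.02,0.11,-0.01,-0,-0,0, 0.54,0.03,0.11,-0.01,-0,-0.01,0, 0.54,0.02,0.11,-0.01,-0.01,-0,0, 0.54,0.03,0.1,-0,-0,-0.01,0, 0.54,0.02,0.11,-0.01,-0.01,-0,0, 0.61,0,0.13,0,0,-0,0, 0.61,0,0.13,0,0,-0,0]
end [0.5143 0.2352 0.2317]
```

Call:
{"method": "jog_arm", "body": {"moves": [0.54, 0.02, 0.11, -0.01, 0, -0.01, 0, 0.54, 0.02, 0.11, -0.01, 0, 0, 0, 0.54, 0.03, 0.11, -0.01, 0, -0.01, 0, 0.54, 0.02, 0.11, -0.01, -0.01, 0, 0, 0.54, 0.03, 0.1, 0, 0, -0.01, 0, 0.54, 0.02, 0.11, -0.01, -0.01, 0, 0, 0, 0, 0, 0, 0, 0, 0, 0, 0, 0, 0, 0, 0, 0]}}

```text
t: 8.92
eef_pos: [0.5086, 0.2082, 0.2334]
tool_rot: [-0.052, 0.784, 0.615, 0.067]
contact_force: [-0.4, 0.4, -1.6]
gripper_width: 0.287
grasp_force: 68.9
```

```bash
cat >> hang.py <<'E'
def where(hole):
    p,Rc,o=cur();h=p+Rc.apply(hole)-sp(.005,0,0);print("hole seat xyz",(h@[np.cos(STAND[2]),np.sin(STAND[2]),0]).round(4),(h@[-np.sin(STAND[2]),np.cos(STAND[2]),0]).round(4),h[2].round(4),"F",o["contact_force"].round(1))
E
python3 - <<'E'
from hang import *
import pickle,cv2
from station import read_camera
from fit import proj,world
hole=[.007,.0008,-.0275];R=TS()
where(hole)
c=read_camera("wrist");p,Rc,o=cur();c["p"]=p;c["R"]=Rc;pickle.dump(c,open("pics/w4.pkl","wb"))
u=proj(c,[sp(-.05,0,.26),sp(0,0,.25),p+Rc.apply(hole)])/.64;print(u.round())
im=cv2.resize(c["color"],(800,600),interpolation=cv2.INTER_CUBIC)
for a in u: cv2.circle(im,tuple(int(v) for v in a),2,(0,255,0),-1)
cv2.imwrite("pics/w4.png",im)
plan([(tcp(-.055,.260,R,hole),R,0,3),(tcp(-.035,.2505,R,hole),R,0,3),(tcp(-.025,.2500,R,hole),R,0,2),(tcp(.008,.2495,R,hole),R,0,5)])
E
```

```text
hole seat xyz -0.0825 -0.0008 0.2617 F [-0.4  0.4 -1.6]
[[396. 331.]
 [396. 121.]
 [400. 445.]]
[0.46,-0.02,0.11,0.01,0.02,-0,0, 0.46,-0.02,0.11,0,0.02,-0.01,0, 0.46,-0.01,0.1,0.01,0.02,-0,0, 0.3,-0,0.21,-0,-0,-0,0, 0.3,-0,0.22,-0,-0,-0,0, 0.31,-0,0.21,-0,-0,-0,0, 0.24,-0,0.06,-0,-0,-0,0, 0.24,-0,0.06,-0,-0,-0,0]
[0.32,-0,0.06,-0,-0,-0,0, 0.33,-0,0.06,-0,-0,-0,0, 0.32,-0,0.06,-0,-0,-0,0, 0.33,-0,0.06,-0,-0,-0,0, 0.32,-0,0.07,-0,-0,-0,0, 0,0,0,0,0,0,0, 0,0,0,0,0,0,0, 0,0,0,0,0,0,0]
end [0.5293 0.2964 0.2211]
```

View pics/w4.png

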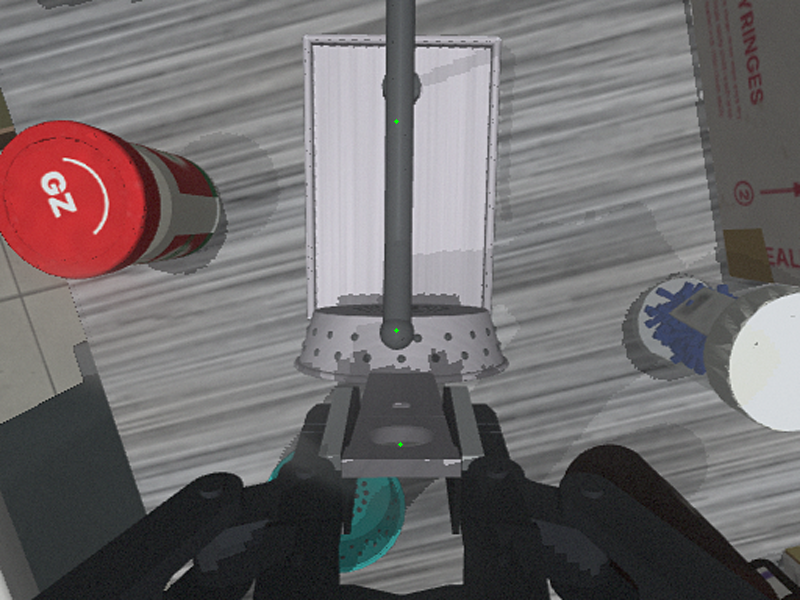

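Call:
{"method": "jog_arm", "body": {"moves": [0.46, -0.02, 0.11, 0.01, 0.02, 0, 0, 0.46, -0.02, 0.11, 0, 0.02, -0.01, 0, 0.46, -0.01, 0.1, 0.01, 0.02, 0, 0, 0.3, 0, 0.21, 0, 0, 0, 0, 0.3, 0, 0.22, 0, 0, 0, 0, 0.31, 0, 0.21, 0, 0, 0, 0, 0.24, 0, 0.06, 0, 0, 0, 0, 0.24, 0, 0.06, 0, 0, 0, 0]}}

```text
t: 9.63
eef_pos: [0.5215, 0.2652, 0.2214]
tool_rot: [-0.054, 0.783, 0.615, 0.068]
contact_force: [-0.4, -0.6, -2.0]
gripper_width: 0.285
grasp_force: 68.9
```

```bash
python3 - <<'E'
from hang import *
hole=[.007,.0008,-.0275];R=TS()
where(hole)
plan([(tcp(.008,.2495,R,hole),R,0,6),(tcp(.008,.2465,R,hole),R,0,1)])
E
```

```text
hole seat xyz -0.0242 0.0001 0.2497 F [-0.4 -0.6 -2. ]
[0.26,0,0.05,-0,-0,-0,0, 0.26,0,0.05,-0,-0,-0,0, 0.27,0,0.05,-0,-0,-0,0, 0.26,0,0.05,-0,-0,-0,0, 0.27,0,0.04,-0,-0,-0,0, 0.26,0.01,0.05,-0.01,-0,-0,0, -0.02,-0,0.15,0,-0,-0,0, 0,0,0,0,0,0,0]
end [0.5294 0.2965 0.2182]
```

Clean so far, no contact.

Call:
{"method": "jog_arm", "body": {"moves": [0.26, 0, 0.05, 0, 0, 0, 0, 0.26, 0, 0.05, 0, 0, 0, 0, 0.27, 0, 0.05, 0, 0, 0, 0, 0.26, 0, 0.05, 0, 0, 0, 0, 0.27, 0, 0.04, 0, 0, 0, 0, 0.26, 0, 0.05, 0, 0, 0, 0, -0.02, 0, 0.15, 0, 0, 0, 0, 0, 0, 0, 0, 0, 0, 0]}}

```text
t: 10.3
eef_pos: [0.5291, 0.2963, 0.2182]
tool_rot: [-0.054, 0.783, 0.615, 0.069]
contact_force: [-0.4, 0.4, 0.2]
gripper_width: 0.287
grasp_force: 68.9
```

```bash
python3 - <<'E'
from hang import *
where([.007,.0008,-.0275])
E
```

```text
hole seat xyz 0.0078 0.0001 0.2465 F [-0.4  0.4  0.2]
```

Call:
{"method": "jog_arm", "body": {"moves": [0, 0, 0, 0, 0, 0, 0.45, 0, 0, 0, 0, 0, 0, 0.6, 0, 0, 0, 0, 0, 0, 0.8, 0, 0, 0, 0, 0, 0, 1, 0, 0, 0, 0, 0, 0, 1, 0, 0, 0, 0, 0, 0, 1, 0, 0, -0.2, 0, 0, 0, 1, 0, 0, -0.4, 0, 0, 0, 1]}}

```text
t: 10.97
eef_pos: [0.5282, 0.2936, 0.23]
tool_rot: [-0.054, 0.784, 0.615, 0.068]
contact_force: [0.2, -0.1, 0.2]
gripper_width: 0.999
grasp_force: 0.0
```

Call:
{"method": "jog_arm", "body": {"moves": [0, 0, -0.6, 0, 0, 0, 1, 0, 0, -0.8, 0, 0, 0, 1, 0, 0, -0.8, 0, 0, 0, 1, 0, 0, -0.8, 0, 0, 0, 1, 0, 0, -0.8, 0, 0, 0, 1, 0, 0, -0.8, 0, 0, 0, 1, 0, 0, -0.6, 0, 0, 0, 1, 0, 0, -0.4, 0, 0, 0, 1]}}

```text
t: 11.63
eef_pos: [0.5246, 0.2751, 0.3433]
tool_rot: [-0.054, 0.784, 0.615, 0.07]
contact_force: [0.2, 0.2, -1.0]
gripper_width: 0.998
grasp_force: 0.0
```

```bash
python3 - <<'E'
from hang import *
from station import read_camera
import cv2,pickle
p,R,o=cur();print(p,o["contact_force"])
c=read_camera("wrist");c["p"]=p;c["R"]=R;pickle.dump(c,open("pics/w5.pkl","wb"));cv2.imwrite("pics/w5.png",c["color"])
c=read_camera("scene");pickle.dump(c,open("pics/s5.pkl","wb"))
a=cv2.resize(c["color"][180:330,80:280],(800,600),interpolation=cv2.INTER_CUBIC);cv2.imwrite("pics/s5.png",a)
w=cv2.imread("pics/w5.png");cv2.imwrite("pics/ws5.png",np.hstack([cv2.resize(w,(400,300)),cv2.resize(a,(400,300))]))
E
```

```text
[0.52459858 0.27506453 0.34333486] [ 0.21409189  0.22465784 -0.98218608]
```

View pics/ws5.png

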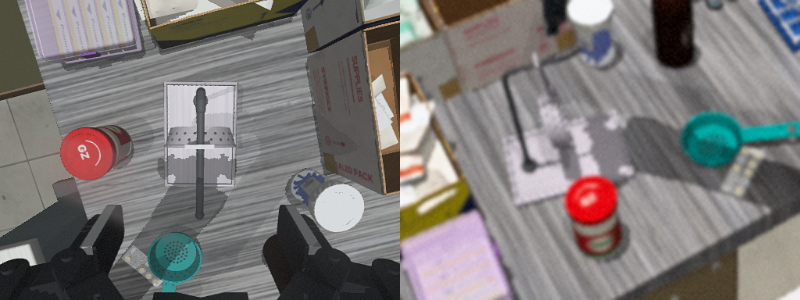

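```bash
cat >> pick.py <<'E'
def pose(k):
    d=Y[k]-.075; return np.array([.5816+.0858*d,-.2278+.9963*d,.0455,RACK[2],.69,0])
b=T25.apply([0,0,-1])
E
python3 - <<'E'
from pick import *
from fit import ray
import pickle
c=pickle.load(open("pics/w5.pkl","rb"));q=ray(c,(256,188),.26)-[.5275,.2857,0]-.005*np.array([.237,.971,0]);print("large end seat x,y",q@[.237,.971,0],q@[-.971,.237,0])
g=grasp('M');print(g)
plan([(g+.1*b+[0,0,.02],T25,1,24)])
E
```

```text
large end seat x,y 0.007793294609192082 -0.0008287713312705391
[ 0.58327525 -0.20833985  0.14940382]
[-0.88,0.34,0.02,-0.01,-0.37,-0.09,1, -0.88,0.34,0.04,-0.01,-0.36,-0.09,1, -0.88,0.33,0.06,-0.01,-0.37,-0.09,1, -0.88,0.33,0.09,-0.01,-0.36,-0.09,1, -0.88,0.32,0.11,-0.01,-0.37,-0.09,1, -0.88,0.32,0.13,-0.01,-0.36,-0.09,1, -0.88,0.31,0.15,-0.01,-0.37,-0.09,1, -0.88,0.3,0.18,-0.01,-0.36,-0.09,1]
[-0.87,0.3,0.2,-0.01,-0.37,-0.09,1, -0.87,0.29,0.22,-0.01,-0.36,-0.09,1, -0.87,0.29,0.25,-0.01,-0.37,-0.09,1, -0.86,0.28,0.27,-0.01,-0.36,-0.1,1, -0.86,0.28,0.29,-0.01,-0.37,-0.09,1, -0.85,0.27,0.31,-0.01,-0.36,-0.1,1, -0.84,0.26,0.33,-0.01,-0.37,-0.09,1, -0.84,0.26,0.35,-0.01,-0.37,-0.1,1]
[-0.83,0.25,0.38,-0.01,-0.36,-0.09,1, -0.82,0.25,0.4,-0.01,-0.37,-0.1,1, -0.81,0.24,0.42,-0.01,-0.36,-0.09,1, -0.8,0.24,0.44,-0.01,-0.37,-0.1,1, -0.79,0.23,0.46,-0.02,-0.36,-0.09,1, -0.78,0.23,0.48,-0.01,-0.37,-0.1,1, -0.77,0.22,0.5,-0.02,-0.36,-0.09,1, -0.76,0.21,0.51,-0.01,-0.37,-0.1,1]
end [ 0.5869 -0.1662  0.26  ]
```

Call:
{"method": "jog_arm", "body": {"moves": [-0.88, 0.34, 0.02, -0.01, -0.37, -0.09, 1, -0.88, 0.34, 0.04, -0.01, -0.36, -0.09, 1, -0.88, 0.33, 0.06, -0.01, -0.37, -0.09, 1, -0.88, 0.33, 0.09, -0.01, -0.36, -0.09, 1, -0.88, 0.32, 0.11, -0.01, -0.37, -0.09, 1, -0.88, 0.32, 0.13, -0.01, -0.36, -0.09, 1, -0.88, 0.31, 0.15, -0.01, -0.37, -0.09, 1, -0.88, 0.3, 0.18, -0.01, -0.36, -0.09, 1]}}

```text
t: 12.4
eef_pos: [0.545, 0.1258, 0.313]
tool_rot: [0.014, 0.771, 0.637, -0.009]
contact_force: [0.7, -0.1, 0.2]
gripper_width: 1.001
grasp_force: 0.0
```

Call:
{"method": "jog_arm", "body": {"moves": [-0.87, 0.3, 0.2, -0.01, -0.37, -0.09, 1, -0.87, 0.29, 0.22, -0.01, -0.36, -0.09, 1, -0.87, 0.29, 0.25, -0.01, -0.37, -0.09, 1, -0.86, 0.28, 0.27, -0.01, -0.36, -0.1, 1, -0.86, 0.28, 0.29, -0.01, -0.37, -0.09, 1, -0.85, 0.27, 0.31, -0.01, -0.36, -0.1, 1, -0.84, 0.26, 0.33, -0.01, -0.37, -0.09, 1, -0.84, 0.26, 0.35, -0.01, -0.37, -0.1, 1]}}

```text
t: 13.07
eef_pos: [0.5655, -0.0212, 0.2856]
tool_rot: [0.08, 0.749, 0.652, -0.086]
contact_force: [-0.2, 0.5, 1.1]
gripper_width: 1.001
grasp_force: 0.0
```

Call:
{"method": "jog_arm", "body": {"moves": [-0.83, 0.25, 0.38, -0.01, -0.36, -0.09, 1, -0.82, 0.25, 0.4, -0.01, -0.37, -0.1, 1, -0.81, 0.24, 0.42, -0.01, -0.36, -0.09, 1, -0.8, 0.24, 0.44, -0.01, -0.37, -0.1, 1, -0.79, 0.23, 0.46, -0.02, -0.36, -0.09, 1, -0.78, 0.23, 0.48, -0.01, -0.37, -0.1, 1, -0.77, 0.22, 0.5, -0.02, -0.36, -0.09, 1, -0.76, 0.21, 0.51, -0.01, -0.37, -0.1, 1]}}

```text
t: 13.73
eef_pos: [0.5862, -0.1682, 0.258]
tool_rot: [0.146, 0.718, 0.661, -0.162]
contact_force: [0.4, -0.7, -0.7]
gripper_width: 0.999
grasp_force: 0.0
```

```bash
python3 - <<'E'
from pick import *
from station import read_camera
import pickle
p,R,o=cur();c=read_camera("wrist");c["p"]=p;c["R"]=R;pickle.dump(c,open("pics/w6.pkl","wb"))
import cv2
from fit import proj
im=c["color"][60:330,150:350].copy()
s=pose('M');print((proj(c,P(s,[[0,0,H['M']],[0,.013,H['M']+.017],[0,-.013,H['M']+.017],[0,.04,.0367],[0,-.04,.0367]]))).round(1).tolist())
cv2.imwrite("pics/w6.png",c["color"])
g=grasp('M');print(p,g)
plan([(g+.03*b,T25,1,7),(g+.025*b,T25,1,1)])
E
```

```text
[[256.1, 186.6], [236.0, 188.0], [276.2, 188.1], [219.0, 179.7], [293.7, 179.9]]
[ 0.58621897 -0.16815949  0.258015  ] [ 0.58327525 -0.20833985  0.14940382]
[0.09,0.01,0.59,-0.01,0.02,0,1, 0.09,0.01,0.59,-0.01,0.01,0,1, 0.09,0.01,0.59,-0.01,0.02,0,1, 0.09,0.01,0.59,-0.01,0.01,0,1, 0.09,0.01,0.6,-0.01,0.02,0,1, 0.09,0.01,0.59,-0.02,0.01,0.01,1, 0.09,0,0.6,-0.01,0.02,0,1, 0,0,0.25,-0,-0,0,1]
end [ 0.5842 -0.1979  0.1721]
```

Call:
{"method": "jog_arm", "body": {"moves": [0.09, 0.01, 0.59, -0.01, 0.02, 0, 1, 0.09, 0.01, 0.59, -0.01, 0.01, 0, 1, 0.09, 0.01, 0.59, -0.01, 0.02, 0, 1, 0.09, 0.01, 0.59, -0.01, 0.01, 0, 1, 0.09, 0.01, 0.6, -0.01, 0.02, 0, 1, 0.09, 0.01, 0.59, -0.02, 0.01, 0.01, 1, 0.09, 0, 0.6, -0.01, 0.02, 0, 1, 0, 0, 0.25, 0, 0, 0, 1]}}

```text
t: 14.45
eef_pos: [0.584, -0.1925, 0.1709]
tool_rot: [0.144, 0.719, 0.661, -0.157]
contact_force: [0.4, 0.5, 0.1]
gripper_width: 1.0
grasp_force: 0.0
```

```bash
python3 - <<'E'
from pick import *
g=grasp('M');p,R,o=cur();print(p,g)
e=plan([(g,T25,1,3),(g,T25,0,5)])
print("pull");plan([(g+.17*hz(pose('M')),T25,0,16)],start=e)
E
```

```text
[ 0.58403618 -0.19253927  0.17091401] [ 0.58327525 -0.20833985  0.14940382]
[-0.09,0.01,0.44,0,-0.03,0.01,1, -0.09,0.01,0.43,0,-0.03,0.01,1, -0.09,0.01,0.44,0.01,-0.03,0.01,1, 0,-0,-0,-0,0,-0,0, 0,-0,-0,-0,0,-0,0, 0,-0,-0,-0,0,-0,0, 0,-0,-0,-0,0,-0,0, 0,-0,-0,-0,0,-0,0]
end [ 0.5833 -0.2084  0.1494]
pull
[0.13,-0,-0.51,-0,0,-0,0, 0.13,-0,-0.51,-0,0,-0,0, 0.13,-0,-0.52,-0,0,-0,0, 0.13,-0,-0.51,-0,0,-0,0, 0.13,-0,-0.52,-0,0,-0,0, 0.13,-0,-0.51,-0,0,-0,0, 0.14,-0,-0.52,-0,0,-0,0, 0.13,-0,-0.51,-0,0,-0,0]
[0.14,-0,-0.52,-0,0,-0,0, 0.13,-0,-0.51,-0,0,-0,0, 0.14,-0,-0.52,-0,0,-0,0, 0.13,-0,-0.51,-0,0,-0,0, 0.14,-0,-0.52,-0,0,-0,0, 0.13,-0,-0.51,-0,0,-0,0, 0.14,-0,-0.52,-0,0,-0,0, 0.13,-0,-0.51,-0,0,-0,0]
end [ 0.5926 -0.1006  0.2805]
```

Call:
{"method": "jog_arm", "body": {"moves": [-0.09, 0.01, 0.44, 0, -0.03, 0.01, 1, -0.09, 0.01, 0.43, 0, -0.03, 0.01, 1, -0.09, 0.01, 0.44, 0.01, -0.03, 0.01, 1, 0, 0, 0, 0, 0, 0, 1, 0, 0, 0, 0, 0, 0, 0, 0, 0, 0, 0, 0, 0, 0, 0, 0, 0, 0, 0, 0, 0, 0, 0, 0, 0, 0, 0, 0]}}

```text
t: 15.12
eef_pos: [0.5848, -0.2076, 0.1522]
tool_rot: [0.148, 0.719, 0.66, -0.158]
contact_force: [-0.5, -0.1, 0.1]
gripper_width: 0.457
grasp_force: 0.0
```

```bash
python3 - <<'E'
from pick import *
p,R,o=cur();print(p,grasp('M'),o["gripper_width"],o["grasp_force"])
E
```

```text
[ 0.58484696 -0.20755821  0.15218073] [ 0.58327525 -0.20833985  0.14940382] 0.4571828357147049 0.0
```

Call:
{"method": "jog_arm", "body": {"moves": [0, 0, 0, 0, 0, 0, 0, 0, 0, 0, 0, 0, 0, 0, 0, 0, 0, 0, 0, 0, 0, 0, 0, 0, 0, 0, 0, 0, 0, 0, 0, 0, 0, 0, 0, 0.05, 0, -0.2, 0, 0, 0, 0, 0.13, 0, -0.51, 0, 0, 0, 0, 0.13, 0, -0.51, 0, 0, 0, 0]}}

```text
t: 15.78
eef_pos: [0.5859, -0.1918, 0.1715]
tool_rot: [0.147, 0.72, 0.66, -0.159]
contact_force: [0.6, 1.0, -0.4]
gripper_width: 0.288
grasp_force: 68.7
```

Call:
{"method": "jog_arm", "body": {"moves": [0.14, 0, -0.52, 0, 0, 0, 0, 0.14, 0, -0.52, 0, 0, 0, 0, 0.14, 0, -0.52, 0, 0, 0, 0, 0.14, 0, -0.52, 0, 0, 0, 0, 0.14, 0, -0.52, 0, 0, 0, 0, 0.14, 0, -0.52, 0, 0, 0, 0, 0.14, 0, -0.52, 0, 0, 0, 0, 0.14, 0, -0.52, 0, 0, 0, 0]}}

```text
t: 16.45
eef_pos: [0.5904, -0.1359, 0.238]
tool_rot: [0.147, 0.719, 0.66, -0.159]
contact_force: [0.2, 0.3, -1.4]
gripper_width: 0.288
grasp_force: 68.6
```

Call:
{"method": "jog_arm", "body": {"moves": [0.14, 0, -0.52, 0, 0, 0, 0, 0.14, 0, -0.52, 0, 0, 0, 0, 0.14, 0, -0.52, 0, 0, 0, 0, 0.14, 0, -0.52, 0, 0, 0, 0, 0.14, 0, -0.52, 0, 0, 0, 0, 0.14, 0, -0.52, 0, 0, 0, 0, 0, 0, 0, 0, 0, 0, 0, 0, 0, 0, 0, 0, 0, 0]}}

```text
t: 17.12
eef_pos: [0.5941, -0.0947, 0.287]
tool_rot: [0.148, 0.719, 0.66, -0.158]
contact_force: [0.4, 0.6, -0.6]
gripper_width: 0.289
grasp_force: 68.8
```

```bash
cat > match.py <<'E'
import sys,pickle,cv2,numpy as np
from plan import cur
from station import read_camera
def snap(n):
    c=read_camera("wrist");p,R,o=cur();c["p"]=p;c["R"]=R;pickle.dump(c,open(f"pics/{n}.pkl","wb"));cv2.imwrite(f"pics/{n}.png",c["color"]);return c
def match(c,ref="w2"):
    a=pickle.load(open(f"pics/{ref}.pkl","rb"))["color"];b=c["color"]
    # boxes native: end+hole of handle ; bar of handle
    for y0,y1,x0,x1 in((268,308,224,294),(262,306,228,292)):
        t=cv2.resize(a[y0:y1,x0:x1],None,fx=4,fy=4,interpolation=cv2.INTER_CUBIC)
        s=cv2.resize(b[y0-25:y1+25,x0-25:x1+25],None,fx=4,fy=4,interpolation=cv2.INTER_CUBIC)
        m=cv2.matchTemplate(s,t,cv2.TM_CCOEFF_NORMED);_,v,_,l=cv2.minMaxLoc(m)
        print("shift px(native) dx,dy",l[0]/4-25,l[1]/4-25,"score",round(v,3))
E
python3 - <<'E'
from match import *
c=snap("w7");match(c);match(pickle.load(open("pics/w4.pkl","rb")))
print(c["p"])
E
```

```text
shift px(native) dx,dy -0.75 3.75 score 0.863
shift px(native) dx,dy -1.0 3.75 score 0.919
shift px(native) dx,dy -0.25 0.0 score 0.692
shift px(native) dx,dy -0.25 0.0 score 0.738
[ 0.59367103 -0.09543146  0.286417  ]
```

```bash
python3 - <<'E'
from pick import *
from fit import proj
import pickle
c=pickle.load(open("pics/w7.pkl","rb"));R,p=c["R"],c["p"]
q=cur()
g=np.array([.5848,-.2076,.1522]);s=pose('M')
e=R.inv().apply(P(s,[[.002,0,H['M']]])[0]-g);print("exp hole tool",e.round(4))
L=np.array([.007,.0008,-.0275])
uL=proj(c,[p+R.apply(L)])[0];print("img target",(uL+[-.8,3.75]).round(1))
for h in (e,L+[-.0012,.0003,0],(.0045,.001,-.028),(.002,.001,-.026)): print(np.round(h,4),proj(c,[p+R.apply(np.array(h))])[0].round(1))
# also bowl: mouth extremes predicted for handle dir
E
```

```text
exp hole tool [ 0.0024 -0.0014 -0.0238]
img target [254.6 288.2]
[ 0.0024 -0.0014 -0.0238] [249.8 289.3]
[ 0.0058  0.0011 -0.0275] [256.1 287.2]
[ 0.0045  0.001  -0.028 ] [255.9 290.8]
[ 0.002  0.001 -0.026] [255.9 293.3]
```

```bash
python3 - <<'E'
from hang import *
hole=[.003,.0005,-.0245];T=TS(t=-9)
plan([((.46,-.08,.31),rot(np.radians(80),np.radians(8)),0,8),(tcp(-.11,.263,T,hole),T,0,16)])
E
```

```text
[-0.04,-0.84,-0.15,0.05,0.53,0.15,0, -0.04,-0.84,-0.14,0.05,0.53,0.15,0, -0.05,-0.84,-0.14,0.05,0.53,0.15,0, -0.05,-0.84,-0.14,0.05,0.53,0.15,0, -0.06,-0.84,-0.14,0.05,0.53,0.15,0, -0.06,-0.84,-0.14,0.05,0.53,0.15,0, -0.06,-0.84,-0.14,0.05,0.54,0.16,0, -0.07,-0.84,-0.15,0.04,0.53,0.15,0]
[0.86,-0.01,0.11,-0,0.27,0.06,0, 0.86,-0.02,0.12,-0,0.27,0.06,0, 0.86,-0.02,0.14,-0,0.27,0.06,0, 0.85,-0.02,0.15,-0,0.26,0.06,0, 0.85,-0.03,0.17,-0,0.27,0.06,0, 0.85,-0.03,0.19,-0,0.26,0.06,0, 0.84,-0.04,0.2,-0,0.27,0.06,0, 0.84,-0.04,0.22,-0,0.26,0.06,0]
[0.83,-0.04,0.23,-0,0.27,0.06,0, 0.83,-0.05,0.25,-0,0.26,0.06,0, 0.83,-0.05,0.26,-0,0.27,0.06,0, 0.82,-0.05,0.28,-0,0.26,0.05,0, 0.81,-0.05,0.29,-0,0.27,0.06,0, 0.81,-0.06,0.31,-0,0.26,0.05,0, 0.8,-0.06,0.32,-0,0.27,0.06,0, 0.8,-0.06,0.33,-0,0.26,0.05,0]
end [0.5024 0.1846 0.2383]
```

Call:
{"method": "jog_arm", "body": {"moves": [-0.04, -0.84, -0.15, 0.05, 0.53, 0.15, 0, -0.04, -0.84, -0.14, 0.05, 0.53, 0.15, 0, -0.05, -0.84, -0.14, 0.05, 0.53, 0.15, 0, -0.05, -0.84, -0.14, 0.05, 0.53, 0.15, 0, -0.06, -0.84, -0.14, 0.05, 0.53, 0.15, 0, -0.06, -0.84, -0.14, 0.05, 0.53, 0.15, 0, -0.06, -0.84, -0.14, 0.05, 0.54, 0.16, 0, -0.07, -0.84, -0.15, 0.04, 0.53, 0.15, 0]}}

```text
t: 17.83
eef_pos: [0.4588, -0.0806, 0.3097]
tool_rot: [0.044, 0.765, 0.641, -0.053]
contact_force: [-0.8, 0.2, -1.1]
gripper_width: 0.29
grasp_force: 68.8
```

Call:
{"method": "jog_arm", "body": {"moves": [0.86, -0.01, 0.11, 0, 0.27, 0.06, 0, 0.86, -0.02, 0.12, 0, 0.27, 0.06, 0, 0.86, -0.02, 0.14, 0, 0.27, 0.06, 0, 0.85, -0.02, 0.15, 0, 0.26, 0.06, 0, 0.85, -0.03, 0.17, 0, 0.27, 0.06, 0, 0.85, -0.03, 0.19, 0, 0.26, 0.06, 0, 0.84, -0.04, 0.2, 0, 0.27, 0.06, 0, 0.84, -0.04, 0.22, 0, 0.26, 0.06, 0]}}

```text
t: 18.5
eef_pos: [0.4814, 0.0545, 0.2734]
tool_rot: [-0.003, 0.776, 0.63, 0.005]
contact_force: [-0.5, 0.6, -0.3]
gripper_width: 0.287
grasp_force: 68.8
```

Call:
{"method": "jog_arm", "body": {"moves": [0.83, -0.04, 0.23, 0, 0.27, 0.06, 0, 0.83, -0.05, 0.25, 0, 0.26, 0.06, 0, 0.83, -0.05, 0.26, 0, 0.27, 0.06, 0, 0.82, -0.05, 0.28, 0, 0.26, 0.05, 0, 0.81, -0.05, 0.29, 0, 0.27, 0.06, 0, 0.81, -0.06, 0.31, 0, 0.26, 0.05, 0, 0.8, -0.06, 0.32, 0, 0.27, 0.06, 0, 0.8, -0.06, 0.33, 0, 0.26, 0.05, 0]}}

```text
t: 19.17
eef_pos: [0.5027, 0.1864, 0.2381]
tool_rot: [-0.049, 0.784, 0.616, 0.062]
contact_force: [0.8, 0.1, -0.8]
gripper_width: 0.286
grasp_force: 68.8
```

```bash
python3 - <<'E'
from hang import *
hole=[.003,.0005,-.0245];T=TS(t=-9)
where(hole)
plan([(tcp(-.08,.262,T,hole),T,0,5),(tcp(-.075,.2615,T,hole),T,0,1)])
E
```

```text
hole seat xyz -0.1083 0.0 0.2627 F [ 0.8  0.1 -0.8]
[0.28,0,0.05,-0,-0.01,-0,0, 0.28,0,0.05,-0,-0,-0,0, 0.28,0,0.05,-0,-0.01,-0,0, 0.27,0,0.05,-0,-0,-0,0, 0.28,0,0.06,-0,-0.01,-0,0, 0.24,0,0.06,-0,0,-0,0, 0,0,0,0,0,0,0, 0,0,0,0,0,0,0]
end [0.5106 0.2187 0.2369]
```

Call:
{"method": "jog_arm", "body": {"moves": [0.28, 0, 0.05, 0, -0.01, 0, 0, 0.28, 0, 0.05, 0, 0, 0, 0, 0.28, 0, 0.05, 0, -0.01, 0, 0, 0.27, 0, 0.05, 0, 0, 0, 0, 0.28, 0, 0.06, 0, -0.01, 0, 0, 0.24, 0, 0.06, 0, 0, 0, 0, 0, 0, 0, 0, 0, 0, 0, 0, 0, 0, 0, 0, 0, 0]}}

```text
t: 19.83
eef_pos: [0.5103, 0.2172, 0.2373]
tool_rot: [-0.048, 0.784, 0.616, 0.061]
contact_force: [-0.6, 0.6, -1.5]
gripper_width: 0.283
grasp_force: 68.8
```

```bash
python3 - <<'E'
from hang import *
from match import *
hole=[.003,.0005,-.0245];T=TS(t=-9)
where(hole)
c=snap("w8");match(c,"w7");match(c,"w4")
plan([(tcp(-.055,.260,T,hole),T,0,3),(tcp(-.035,.2505,T,hole),T,0,3),(tcp(-.028,.2500,T,hole),T,0,2)])
E
```

```text
hole seat xyz -0.0764 -0.0001 0.2619 F [-0.6  0.6 -1.5]
shift px(native) dx,dy -0.25 0.0 score 0.845
shift px(native) dx,dy -0.25 0.0 score 0.836
shift px(native) dx,dy -1.25 3.75 score 0.77
shift px(native) dx,dy -1.25 3.75 score 0.869
[0.35,-0,0.09,-0,0.01,0,0, 0.36,-0,0.09,-0,0.01,0,0, 0.35,-0.01,0.08,-0,0.01,0,0, 0.31,0,0.21,-0,0,0,0, 0.3,0,0.21,-0,0,0,0, 0.31,0,0.21,-0,0,0,0, 0.17,0,0.04,-0,0,0,0, 0.17,0,0.04,-0,0,0,0]
end [0.5217 0.2644 0.2253]
```

No slip; insert.

Call:
{"method": "jog_arm", "body": {"moves": [0.35, 0, 0.09, 0, 0.01, 0, 0, 0.36, 0, 0.09, 0, 0.01, 0, 0, 0.35, -0.01, 0.08, 0, 0.01, 0, 0, 0.31, 0, 0.21, 0, 0, 0, 0, 0.3, 0, 0.21, 0, 0, 0, 0, 0.31, 0, 0.21, 0, 0, 0, 0, 0.17, 0, 0.04, 0, 0, 0, 0, 0.17, 0, 0.04, 0, 0, 0, 0]}}

```text
t: 20.55
eef_pos: [0.5215, 0.2652, 0.2248]
tool_rot: [-0.049, 0.784, 0.616, 0.061]
contact_force: [-0.9, 0.4, -1.9]
gripper_width: 0.291
grasp_force: 68.8
```

```bash
python3 - <<'E'
from hang import *
hole=[.003,.0005,-.0245];T=TS(t=-9)
where(hole)
plan([(tcp(-.008,.2495,T,hole),T,0,5),(tcp(-.008,.2462,T,hole),T,0,2)])
E
```

```text
hole seat xyz -0.0272 0.0004 0.2495 F [-0.9  0.4 -1.9]
[0.19,0,0.03,-0,0,0,0, 0.19,0.01,0.03,-0,0,0,0, 0.19,0,0.03,-0,0,0,0, 0.19,0.01,0.03,-0.01,0,0.01,0, 0.19,0,0.03,-0,0,0,0, -0.01,0,0.08,-0,0,0,0, -0.02,0,0.08,-0,0,0,0, 0,0,0,0,0,0,0]
end [0.5264 0.2837 0.2216]
```

Call:
{"method": "jog_arm", "body": {"moves": [0.19, 0, 0.03, 0, 0, 0, 0, 0.19, 0.01, 0.03, 0, 0, 0, 0, 0.19, 0, 0.03, 0, 0, 0, 0, 0.19, 0.01, 0.03, -0.01, 0, 0.01, 0, 0.19, 0, 0.03, 0, 0, 0, 0, -0.01, 0, 0.08, 0, 0, 0, 0, -0.02, 0, 0.08, 0, 0, 0, 0, 0, 0, 0, 0, 0, 0, 0]}}

```text
t: 21.22
eef_pos: [0.5271, 0.2845, 0.2239]
tool_rot: [-0.048, 0.784, 0.616, 0.063]
contact_force: [-3.1, -0.2, 7.9]
gripper_width: 0.282
grasp_force: 69.8
```

```bash
python3 - <<'E'
from hang import *
where([.003,.0005,-.0245])
E
```

```text
hole seat xyz -0.0072 -0.0004 0.2485 F [-3.1 -0.2  7.9]
```

Call:
{"method": "jog_arm", "body": {"moves": [0, 0, -0.07, 0, 0, 0, 0, 0, 0, 0, 0, 0, 0, 0.4, 0, 0, 0, 0, 0, 0, 0.6, 0, 0, 0, 0, 0, 0, 0.8, 0, 0, 0, 0, 0, 0, 1, 0, 0, 0, 0, 0, 0, 1, 0, 0, 0, 0, 0, 0, 1, 0, 0, -0.2, 0, 0, 0, 1]}}

```text
t: 21.88
eef_pos: [0.526, 0.282, 0.2267]
tool_rot: [-0.048, 0.784, 0.616, 0.061]
contact_force: [0.4, 0.4, 0.1]
gripper_width: 0.997
grasp_force: 0.0
```

Call:
{"method": "jog_arm", "body": {"moves": [0, 0, -0.4, 0, 0, 0, 1, 0, 0, -0.8, 0, 0, 0, 1, 0, 0, -0.8, 0, 0, 0, 1, 0, 0, -0.8, 0, 0, 0, 1, 0, 0, -0.8, 0, 0, 0, 1, 0, 0, -0.8, 0, 0, 0, 1, 0, 0, -0.8, 0, 0, 0, 1, 0, 0, -0.6, 0, 0, 0, 1]}}

```text
t: 22.55
eef_pos: [0.5223, 0.2647, 0.3444]
tool_rot: [-0.048, 0.784, 0.616, 0.063]
contact_force: [-0.3, 0.9, 0.3]
gripper_width: 1.001
grasp_force: 0.0
```

```bash
python3 - <<'E'
from pick import *
from match import *
c=snap("w9");s=__import__("station").read_camera("scene");pickle.dump(s,open("pics/s9.pkl","wb"))
a=cv2.resize(c["color"][80:290,160:360],(400,420),interpolation=cv2.INTER_CUBIC)
b=cv2.resize(s["color"][185:300,115:225],(400,420),interpolation=cv2.INTER_CUBIC);cv2.imwrite("pics/c9.png",np.hstack([a,b]))
g=grasp('S');print(c["p"],g)
plan([(g+.1*b_+[0,0,.02] if 0 else g+.1*T25.apply([0,0,-1])+[0,0,.02],T25,1,28)])
E
```

```text
[0.52320559 0.26495399 0.34648915] [ 0.57622314 -0.2902287   0.14068874]
[-0.88,0.32,0.03,-0.01,-0.3,-0.08,1, -0.88,0.31,0.05,-0.01,-0.3,-0.08,1, -0.88,0.31,0.07,-0.01,-0.3,-0.08,1, -0.88,0.3,0.08,-0.01,-0.3,-0.08,1, -0.88,0.3,0.1,-0.01,-0.3,-0.08,1, -0.88,0.29,0.12,-0.01,-0.31,-0.08,1, -0.88,0.29,0.14,-0.01,-0.3,-0.08,1, -0.88,0.28,0.16,-0.01,-0.31,-0.08,1]
[-0.88,0.28,0.18,-0.01,-0.3,-0.08,1, -0.88,0.27,0.2,-0.01,-0.31,-0.08,1, -0.87,0.26,0.22,-0.01,-0.3,-0.08,1, -0.87,0.26,0.23,-0.01,-0.31,-0.08,1, -0.87,0.26,0.25,-0.01,-0.3,-0.08,1, -0.86,0.25,0.27,-0.01,-0.31,-0.08,1, -0.86,0.24,0.29,-0.01,-0.3,-0.08,1, -0.85,0.24,0.31,-0.01,-0.31,-0.08,1]
[-0.85,0.24,0.33,-0.01,-0.3,-0.08,1, -0.84,0.23,0.35,-0.01,-0.31,-0.08,1, -0.83,0.22,0.36,-0.01,-0.3,-0.08,1, -0.83,0.22,0.38,-0.01,-0.31,-0.08,1, -0.82,0.22,0.4,-0.01,-0.3,-0.08,1, -0.81,0.21,0.42,-0,-0.31,-0.08,1, -0.8,0.21,0.43,-0.01,-0.3,-0.08,1, -0.8,0.2,0.45,-0,-0.31,-0.08,1]
[-0.79,0.2,0.47,-0.01,-0.3,-0.08,1, -0.78,0.19,0.49,-0,-0.31,-0.08,1, -0.77,0.19,0.5,-0.01,-0.3,-0.08,1, -0.75,0.18,0.52,-0,-0.31,-0.08,1, 0,0,0,0,0,0,1, 0,0,0,0,0,0,1, 0,0,0,0,0,0,1, 0,0,0,0,0,0,1]
end [ 0.5799 -0.2481  0.2512]
```

View pics/c9.png

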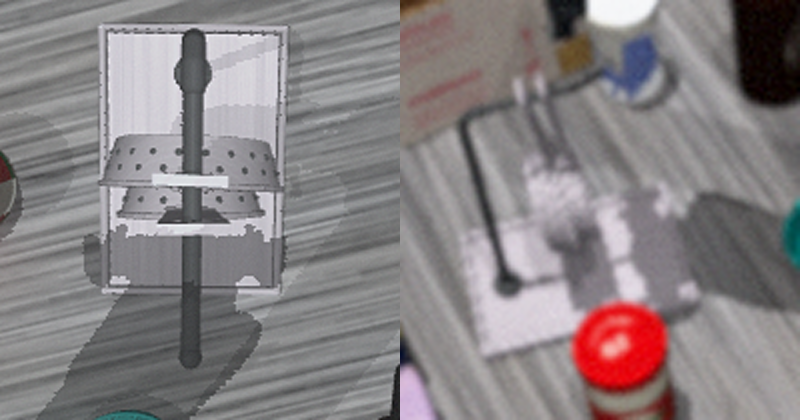

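```bash
python3 - <<'E'
from fit import ray
import pickle,numpy as np
c=pickle.load(open("pics/w9.pkl","rb"))
for u,z in(((255,170.5),.262),((255.5,195),.262),((254.5,259.5),.262)):
    q=ray(c,u,z)-[.5275,.2857,0]-.005*np.array([.237,.971,0]);print((q@[.237,.971,0]).round(4),(q@[-.971,.237,0]).round(4))
# bowl rims: large lower rim row ~190 crop, medium ~217 crop; widths
E
```

```text
0.008 -0.0004
-0.009 -0.0007
-0.0557 0.0
```

Call:
{"method": "jog_arm", "body": {"moves": [-0.88, 0.32, 0.03, -0.01, -0.3, -0.08, 1, -0.88, 0.31, 0.05, -0.01, -0.3, -0.08, 1, -0.88, 0.31, 0.07, -0.01, -0.3, -0.08, 1, -0.88, 0.3, 0.08, -0.01, -0.3, -0.08, 1, -0.88, 0.3, 0.1, -0.01, -0.3, -0.08, 1, -0.88, 0.29, 0.12, -0.01, -0.31, -0.08, 1, -0.88, 0.29, 0.14, -0.01, -0.3, -0.08, 1, -0.88, 0.28, 0.16, -0.01, -0.31, -0.08, 1]}}

```text
t: 23.32
eef_pos: [0.5388, 0.1161, 0.3151]
tool_rot: [0.008, 0.773, 0.635, -0.003]
contact_force: [0.1, 0.7, 0.3]
gripper_width: 1.001
grasp_force: 0.0
```

Call:
{"method": "jog_arm", "body": {"moves": [-0.88, 0.28, 0.18, -0.01, -0.3, -0.08, 1, -0.88, 0.27, 0.2, -0.01, -0.31, -0.08, 1, -0.87, 0.26, 0.22, -0.01, -0.3, -0.08, 1, -0.87, 0.26, 0.23, -0.01, -0.31, -0.08, 1, -0.87, 0.26, 0.25, -0.01, -0.3, -0.08, 1, -0.86, 0.25, 0.27, -0.01, -0.31, -0.08, 1, -0.86, 0.24, 0.29, -0.01, -0.3, -0.08, 1, -0.85, 0.24, 0.31, -0.01, -0.31, -0.08, 1]}}

```text
t: 23.98
eef_pos: [0.5547, -0.0305, 0.2887]
tool_rot: [0.064, 0.755, 0.649, -0.067]
contact_force: [-0.3, 0.1, 0.1]
gripper_width: 1.003
grasp_force: 0.0
```

Call:
{"method": "jog_arm", "body": {"moves": [-0.85, 0.24, 0.33, -0.01, -0.3, -0.08, 1, -0.84, 0.23, 0.35, -0.01, -0.31, -0.08, 1, -0.83, 0.22, 0.36, -0.01, -0.3, -0.08, 1, -0.83, 0.22, 0.38, -0.01, -0.31, -0.08, 1, -0.82, 0.22, 0.4, -0.01, -0.3, -0.08, 1, -0.81, 0.21, 0.42, 0, -0.31, -0.08, 1, -0.8, 0.21, 0.43, -0.01, -0.3, -0.08, 1, -0.8, 0.2, 0.45, 0, -0.31, -0.08, 1]}}

```text
t: 24.65
eef_pos: [0.5709, -0.1771, 0.2622]
tool_rot: [0.119, 0.732, 0.658, -0.131]
contact_force: [-0.7, -0.3, -0.4]
gripper_width: 1.001
grasp_force: 0.0
```

Call:
{"method": "jog_arm", "body": {"moves": [-0.79, 0.2, 0.47, -0.01, -0.3, -0.08, 1, -0.78, 0.19, 0.49, 0, -0.31, -0.08, 1, -0.77, 0.19, 0.5, -0.01, -0.3, -0.08, 1, -0.75, 0.18, 0.52, 0, -0.31, -0.08, 1, 0, 0, 0, 0, 0, 0, 1, 0, 0, 0, 0, 0, 0, 1, 0, 0, 0, 0, 0, 0, 1, 0, 0, 0, 0, 0, 0, 1]}}

```text
t: 25.32
eef_pos: [0.5793, -0.2475, 0.2493]
tool_rot: [0.146, 0.718, 0.661, -0.161]
contact_force: [0.4, 0.0, -0.6]
gripper_width: 1.0
grasp_force: 0.0
```

```bash
python3 - <<'E'
from pick import *
g=grasp('S');p,R,o=cur();print(p,g)
plan([(g+.02*b,T25,1,6)])
E
```

```text
[ 0.57927437 -0.24752841  0.24932762] [ 0.57622314 -0.2902287   0.14068874]
[0.06,0.01,0.8,-0.01,0,0.01,1, 0.06,0.01,0.81,-0.01,0,0.01,1, 0.06,0,0.8,-0,0.01,0.01,1, 0.06,0.01,0.81,-0.01,0,0.01,1, 0.06,0,0.8,-0,0.01,0,1, 0.06,0.01,0.81,-0.01,0,0.01,1, 0,0,0,0,0,0,1, 0,0,0,0,0,0,1]
end [ 0.577  -0.2819  0.1588]
```

Call:
{"method": "jog_arm", "body": {"moves": [0.06, 0.01, 0.8, -0.01, 0, 0.01, 1, 0.06, 0.01, 0.81, -0.01, 0, 0.01, 1, 0.06, 0, 0.8, 0, 0.01, 0.01, 1, 0.06, 0.01, 0.81, -0.01, 0, 0.01, 1, 0.06, 0, 0.8, 0, 0.01, 0, 1, 0.06, 0.01, 0.81, -0.01, 0, 0.01, 1, 0, 0, 0, 0, 0, 0, 1, 0, 0, 0, 0, 0, 0, 1]}}

```text
t: 25.98
eef_pos: [0.5762, -0.2824, 0.1583]
tool_rot: [0.146, 0.72, 0.66, -0.16]
contact_force: [-0.5, -0.2, 0.2]
gripper_width: 0.999
grasp_force: 0.0
```

```bash
python3 - <<'E'
from pick import *
g=grasp('S');p,R,o=cur();print(p,g)
plan([(g,T25,1,3)])
E
```

```text
[ 0.57622378 -0.28244246  0.15831814] [ 0.57622314 -0.2902287   0.14068874]
[0.01,0.01,0.32,-0.01,0,-0,1, 0.01,0.01,0.32,-0.01,0,-0,1, 0,0.01,0.32,-0.01,0.01,-0,1, 0,0,0,0,0,0,1, 0,0,0,0,0,0,1, 0,0,0,0,0,0,1, 0,0,0,0,0,0,1, 0,0,0,0,0,0,1]
end [ 0.5761 -0.2902  0.1408]
```

Call:
{"method": "jog_arm", "body": {"moves": [0.01, 0.01, 0.32, -0.01, 0, 0, 1, 0.01, 0.01, 0.32, -0.01, 0, 0, 1, 0, 0.01, 0.32, -0.01, 0.01, 0, 1, 0, 0, 0, 0, 0, 0, 1, 0, 0, 0, 0, 0, 0, 0, 0, 0, 0, 0, 0, 0, 0, 0, 0, 0, 0, 0, 0, 0, 0, 0, 0, 0, 0, 0, 0]}}

```text
t: 26.65
eef_pos: [0.5766, -0.2907, 0.1412]
tool_rot: [0.147, 0.72, 0.66, -0.159]
contact_force: [0.2, 0.2, -0.1]
gripper_width: 0.453
grasp_force: 0.0
```

Call:
{"method": "jog_arm", "body": {"moves": [0, 0, 0, 0, 0, 0, 0, 0, 0, 0, 0, 0, 0, 0, 0, 0, 0, 0, 0, 0, 0, 0, 0, 0, 0, 0, 0, 0, 0, 0, 0, 0, 0, 0, 0, 0.05, 0, -0.2, 0, 0, 0, 0, 0.13, 0, -0.51, 0, 0, 0, 0, 0.13, 0, -0.51, 0, 0, 0, 0]}}

```text
t: 27.32
eef_pos: [0.5779, -0.2746, 0.1608]
tool_rot: [0.147, 0.72, 0.66, -0.159]
contact_force: [0.2, -0.1, -0.2]
gripper_width: 0.285
grasp_force: 68.6
```

Call:
{"method": "jog_arm", "body": {"moves": [0.14, 0, -0.52, 0, 0, 0, 0, 0.14, 0, -0.52, 0, 0, 0, 0, 0.14, 0, -0.52, 0, 0, 0, 0, 0.14, 0, -0.52, 0, 0, 0, 0, 0.14, 0, -0.52, 0, 0, 0, 0, 0.14, 0, -0.52, 0, 0, 0, 0, 0.14, 0, -0.52, 0, 0, 0, 0, 0.14, 0, -0.52, 0, 0, 0, 0]}}

```text
t: 27.98
eef_pos: [0.5824, -0.2189, 0.2272]
tool_rot: [0.147, 0.72, 0.66, -0.159]
contact_force: [-0.3, -0.4, -0.7]
gripper_width: 0.286
grasp_force: 68.6
```

Call:
{"method": "jog_arm", "body": {"moves": [0.14, 0, -0.52, 0, 0, 0, 0, 0.14, 0, -0.52, 0, 0, 0, 0, 0.14, 0, -0.52, 0, 0, 0, 0, 0.14, 0, -0.52, 0, 0, 0, 0, 0.14, 0, -0.52, 0, 0, 0, 0, 0.14, 0, -0.52, 0, 0, 0, 0, 0, 0, 0, 0, 0, 0, 0, 0, 0, 0, 0, 0, 0, 0]}}

```text
t: 28.65
eef_pos: [0.5863, -0.1777, 0.2763]
tool_rot: [0.147, 0.719, 0.66, -0.159]
contact_force: [-0.3, -0.6, -1.8]
gripper_width: 0.287
grasp_force: 68.7
```

```bash
python3 - <<'E'
from match import *
from pick import *
from fit import proj
c=snap("w10");match(c,"w7");match(c,"w2")
R,p=c["R"],c["p"];g=np.array([.5761,-.2902,.1408])
for k,gg in(('S',g),):
    print("exp",R.inv().apply(P(pose(k),[[.002,0,H[k]]])[0]-gg).round(4))
for h in((.007,.0008,-.0275),(.003,.0005,-.0245),(.003,.0005,-.0215),(.0015,.0005,-.0215),(.0045,.0005,-.0215),(.0,.0005,-.027)): print(h,proj(c,[p+R.apply(h)])[0].round(1))
E
```

```text
shift px(native) dx,dy 0.5 -1.75 score 0.899
shift px(native) dx,dy 0.25 -1.5 score 0.917
shift px(native) dx,dy -0.5 1.5 score 0.8
shift px(native) dx,dy -0.75 1.75 score 0.856
exp [ 0.002   0.0001 -0.0266]
(0.007, 0.0008, -0.0275) [255.2 284.4]
(0.003, 0.0005, -0.0245) [254.4 288.8]
(0.003, 0.0005, -0.0215) [254.5 284.5]
(0.0015, 0.0005, -0.0215) [254.5 287.7]
(0.0045, 0.0005, -0.0215) [254.5 281.3]
(0.0, 0.0005, -0.027) [254.4 299.1]
```

```bash
python3 - <<'E'
from hang import *
hole=[.003,.0003,-.0225];T=TS(t=-9)
plan([((.465,-.10,.31),rot(np.radians(80),np.radians(8)),0,8),(tcp(-.11,.263,T,hole),T,0,16)])
E
```

```text
[0.29,-0.79,-0.37,0.05,0.53,0.15,0, 0.3,-0.8,-0.36,0.05,0.53,0.15,0, 0.3,-0.8,-0.35,0.05,0.53,0.15,0, 0.31,-0.81,-0.33,0.05,0.53,0.15,0, 0.31,-0.81,-0.32,0.04,0.53,0.15,0, 0.31,-0.82,-0.3,0.05,0.53,0.15,0, 0.31,-0.82,-0.29,0.04,0.54,0.15,0, 0.32,-0.82,-0.28,0.05,0.53,0.15,0]
[0.92,-0.04,0.09,-0,0.27,0.06,0, 0.91,-0.04,0.11,-0,0.27,0.06,0, 0.91,-0.05,0.13,-0,0.27,0.06,0, 0.91,-0.05,0.14,-0,0.26,0.06,0, 0.91,-0.05,0.16,-0,0.27,0.06,0, 0.9,-0.06,0.18,-0,0.26,0.06,0, 0.9,-0.06,0.19,-0,0.27,0.06,0, 0.9,-0.07,0.21,-0,0.26,0.06,0]
[0.89,-0.07,0.22,-0,0.27,0.06,0, 0.89,-0.07,0.24,-0,0.26,0.06,0, 0.88,-0.08,0.26,-0,0.27,0.06,0, 0.88,-0.08,0.27,-0,0.26,0.05,0, 0.87,-0.08,0.29,-0,0.27,0.06,0, 0.87,-0.09,0.31,-0,0.26,0.05,0, 0.86,-0.09,0.32,-0,0.27,0.06,0, 0.85,-0.09,0.34,-0.01,0.26,0.05,0]
end [0.5025 0.1843 0.2404]
```

Call:
{"method": "jog_arm", "body": {"moves": [0.29, -0.79, -0.37, 0.05, 0.53, 0.15, 0, 0.3, -0.8, -0.36, 0.05, 0.53, 0.15, 0, 0.3, -0.8, -0.35, 0.05, 0.53, 0.15, 0, 0.31, -0.81, -0.33, 0.05, 0.53, 0.15, 0, 0.31, -0.81, -0.32, 0.04, 0.53, 0.15, 0, 0.31, -0.82, -0.3, 0.05, 0.53, 0.15, 0, 0.31, -0.82, -0.29, 0.04, 0.54, 0.15, 0, 0.32, -0.82, -0.28, 0.05, 0.53, 0.15, 0]}}

```text
t: 29.37
eef_pos: [0.4639, -0.1002, 0.3097]
tool_rot: [0.044, 0.765, 0.641, -0.053]
contact_force: [0.7, 0.4, -1.0]
gripper_width: 0.288
grasp_force: 68.7
```

Call:
{"method": "jog_arm", "body": {"moves": [0.92, -0.04, 0.09, 0, 0.27, 0.06, 0, 0.91, -0.04, 0.11, 0, 0.27, 0.06, 0, 0.91, -0.05, 0.13, 0, 0.27, 0.06, 0, 0.91, -0.05, 0.14, 0, 0.26, 0.06, 0, 0.91, -0.05, 0.16, 0, 0.27, 0.06, 0, 0.9, -0.06, 0.18, 0, 0.26, 0.06, 0, 0.9, -0.06, 0.19, 0, 0.27, 0.06, 0, 0.9, -0.07, 0.21, 0, 0.26, 0.06, 0]}}

```text
t: 30.03
eef_pos: [0.4839, 0.0442, 0.274]
tool_rot: [-0.003, 0.776, 0.63, 0.004]
contact_force: [0.6, 0.5, -0.4]
gripper_width: 0.289
grasp_force: 68.8
```

Call:
{"method": "jog_arm", "body": {"moves": [0.89, -0.07, 0.22, 0, 0.27, 0.06, 0, 0.89, -0.07, 0.24, 0, 0.26, 0.06, 0, 0.88, -0.08, 0.26, 0, 0.27, 0.06, 0, 0.88, -0.08, 0.27, 0, 0.26, 0.05, 0, 0.87, -0.08, 0.29, 0, 0.27, 0.06, 0, 0.87, -0.09, 0.31, 0, 0.26, 0.05, 0, 0.86, -0.09, 0.32, 0, 0.27, 0.06, 0, 0.85, -0.09, 0.34, -0.01, 0.26, 0.05, 0]}}

```text
t: 30.7
eef_pos: [0.5027, 0.1863, 0.24]
tool_rot: [-0.049, 0.784, 0.616, 0.062]
contact_force: [-0.4, -0.2, -0.7]
gripper_width: 0.287
grasp_force: 68.8
```

```bash
python3 - <<'E'
from hang import *
hole=[.003,.0003,-.0225];T=TS(t=-9)
where(hole)
plan([(tcp(-.08,.262,T,hole),T,0,5),(tcp(-.075,.2615,T,hole),T,0,1)])
E
```

```text
hole seat xyz -0.1081 0.0002 0.2627 F [-0.4 -0.2 -0.7]
[0.28,0,0.05,-0,-0.01,-0,0, 0.27,0,0.05,-0,-0,-0,0, 0.28,0,0.05,-0,-0.01,-0,0, 0.27,0.01,0.05,-0,-0,-0,0, 0.28,0,0.05,-0,-0.01,-0,0, 0.24,0,0.07,-0,0,-0,0, 0,0,0,0,0,0,0, 0,0,0,0,0,0,0]
end [0.5107 0.2183 0.2388]
```

Call:
{"method": "jog_arm", "body": {"moves": [0.28, 0, 0.05, 0, -0.01, 0, 0, 0.27, 0, 0.05, 0, 0, 0, 0, 0.28, 0, 0.05, 0, -0.01, 0, 0, 0.27, 0.01, 0.05, 0, 0, 0, 0, 0.28, 0, 0.05, 0, -0.01, 0, 0, 0.24, 0, 0.07, 0, 0, 0, 0, 0, 0, 0, 0, 0, 0, 0, 0, 0, 0, 0, 0, 0, 0]}}

```text
t: 31.37
eef_pos: [0.5106, 0.2167, 0.2393]
tool_rot: [-0.048, 0.784, 0.616, 0.061]
contact_force: [0.5, 0.8, -2.5]
gripper_width: 0.286
grasp_force: 68.8
```

```bash
python3 - <<'E'
from hang import *
from match import *
hole=[.003,.0003,-.0225];T=TS(t=-9)
where(hole)
c=snap("w11");match(c,"w10");match(c,"w8")
plan([(tcp(-.055,.260,T,hole),T,0,3),(tcp(-.035,.2505,T,hole),T,0,3),(tcp(-.030,.2500,T,hole),T,0,2)])
E
```

```text
hole seat xyz -0.0766 -0.0003 0.262 F [ 0.5  0.8 -2.5]
shift px(native) dx,dy 0.0 0.0 score 0.793
shift px(native) dx,dy 0.0 0.0 score 0.846
shift px(native) dx,dy 0.0 -2.75 score 0.918
shift px(native) dx,dy 0.0 -2.5 score 0.93
[0.36,-0.01,0.09,0,0.01,0,0, 0.36,-0,0.09,0,0.01,0,0, 0.35,-0.01,0.09,0,0.01,0,0, 0.3,0,0.21,0,0,0,0, 0.31,0,0.21,0,0,0,0, 0.3,0,0.2,0,0,0,0, 0.12,0,0.03,0,0,0,0, 0.13,0,0.03,0,0,0,0]
end [0.5214 0.2621 0.2274]
```

Call:
{"method": "jog_arm", "body": {"moves": [0.36, -0.01, 0.09, 0, 0.01, 0, 0, 0.36, 0, 0.09, 0, 0.01, 0, 0, 0.35, -0.01, 0.09, 0, 0.01, 0, 0, 0.3, 0, 0.21, 0, 0, 0, 0, 0.31, 0, 0.21, 0, 0, 0, 0, 0.3, 0, 0.2, 0, 0, 0, 0, 0.12, 0, 0.03, 0, 0, 0, 0, 0.13, 0, 0.03, 0, 0, 0, 0]}}

```text
t: 32.08
eef_pos: [0.5212, 0.2628, 0.227]
tool_rot: [-0.049, 0.784, 0.616, 0.061]
contact_force: [-0.2, 0.5, -0.8]
gripper_width: 0.289
grasp_force: 68.8
```

```bash
python3 - <<'E'
from hang import *
hole=[.003,.0003,-.0225];T=TS(t=-9)
where(hole)
plan([(tcp(-.024,.2490,T,hole),T,0,2),(tcp(-.024,.2465,T,hole),T,0,4)])
E
```

```text
hole seat xyz -0.0293 0.0004 0.2497 F [-0.2  0.5 -0.8]
[0.13,0.01,0.04,-0.01,0,0.01,0, 0.13,0.01,0.03,-0,0,0,0, -0.01,0,0.03,-0,0,0,0, -0,0,0.03,-0,0,0,0, -0.01,0,0.03,-0,0,0,0, -0,0,0.04,-0,0,0,0, 0,0,0,0,0,0,0, 0,0,0,0,0,0,0]
end [0.5228 0.2679 0.2238]
```

Call:
{"method": "jog_arm", "body": {"moves": [0.13, 0.01, 0.04, 0, 0, 0, 0, 0.13, 0.01, 0.03, 0, 0, 0, 0, -0.01, 0, 0.03, 0, 0, 0, 0, 0, 0, 0.03, 0, 0, 0, 0, -0.01, 0, 0.03, 0, 0, 0, 0, 0, 0, 0.04, 0, 0, 0, 0, 0, 0, 0, 0, 0, 0, 0, 0, 0, 0, 0, 0, 0, 0]}}

```text
t: 32.75
eef_pos: [0.523, 0.2672, 0.2242]
tool_rot: [-0.048, 0.784, 0.616, 0.062]
contact_force: [1.2, 0.1, -0.4]
gripper_width: 0.291
grasp_force: 68.8
```

```bash
python3 - <<'E'
from hang import *
where([.003,.0003,-.0225])
E
```

```text
hole seat xyz -0.0246 -0.0003 0.2469 F [ 1.2  0.1 -0.4]
```

Call:
{"method": "jog_arm", "body": {"moves": [0, 0, 0.03, 0, 0, 0, 0, 0, 0, 0.03, 0, 0, 0, 0, 0, 0, 0.03, 0, 0, 0, 0, 0, 0, 0, 0, 0, 0, 0, 0, 0, 0, 0, 0, 0, 0, 0, 0, 0, 0, 0, 0, 0, 0, 0, 0, 0, 0, 0, 0, 0, 0, 0, 0, 0, 0, 0]}}

```text
t: 33.42
eef_pos: [0.5231, 0.2677, 0.2225]
tool_rot: [-0.048, 0.784, 0.616, 0.062]
contact_force: [0.2, 0.5, -1.6]
gripper_width: 0.285
grasp_force: 68.8
```

Call:
{"method": "jog_arm", "body": {"moves": [0, 0, 0.03, 0, 0, 0, 0, 0, 0, 0.03, 0, 0, 0, 0, 0, 0, 0.03, 0, 0, 0, 0, 0, 0, 0, 0, 0, 0, 0, 0, 0, 0, 0, 0, 0, 0, 0, 0, 0, 0, 0, 0, 0, 0, 0, 0, 0, 0, 0, 0, 0, 0, 0, 0, 0, 0, 0]}}

```text
t: 34.08
eef_pos: [0.5234, 0.2679, 0.2219]
tool_rot: [-0.048, 0.784, 0.616, 0.062]
contact_force: [-4.0, -3.3, 8.2]
gripper_width: 0.288
grasp_force: 69.7
```

Call:
{"method": "jog_arm", "body": {"moves": [0, 0, -0.06, 0, 0, 0, 0, 0, 0, 0, 0, 0, 0, 0.4, 0, 0, 0, 0, 0, 0, 0.6, 0, 0, 0, 0, 0, 0, 0.8, 0, 0, 0, 0, 0, 0, 1, 0, 0, 0, 0, 0, 0, 1, 0, 0, 0, 0, 0, 0, 1, 0, 0, -0.2, 0, 0, 0, 1]}}

```text
t: 34.75
eef_pos: [0.5225, 0.267, 0.2252]
tool_rot: [-0.049, 0.784, 0.616, 0.061]
contact_force: [-0.0, 0.0, -0.2]
gripper_width: 1.0
grasp_force: 0.0
```

Call:
{"method": "jog_arm", "body": {"moves": [0, 0, -0.4, 0, 0, 0, 1, 0, 0, -0.8, 0, 0, 0, 1, 0, 0, -0.8, 0, 0, 0, 1, 0, 0, -0.8, 0, 0, 0, 1, 0, 0, -0.8, 0, 0, 0, 1, 0, 0, -0.8, 0, 0, 0, 1, 0, 0, -0.8, 0, 0, 0, 1, 0, 0, -0.6, 0, 0, 0, 1]}}

```text
t: 35.42
eef_pos: [0.5189, 0.2496, 0.3428]
tool_rot: [-0.048, 0.784, 0.616, 0.063]
contact_force: [0.6, 0.5, 0.7]
gripper_width: 1.0
grasp_force: 0.0
```

Call:
{"method": "jog_arm", "body": {"moves": [0, 0, 0, 0, 0, 0, 1, 0, 0, 0, 0, 0, 0, 1, 0, 0, 0, 0, 0, 0, 1, 0, 0, 0, 0, 0, 0, 1, 0, 0, 0, 0, 0, 0, 1, 0, 0, 0, 0, 0, 0, 1, 0, 0, 0, 0, 0, 0, 1, 0, 0, 0, 0, 0, 0, 1]}}

```text
t: 36.08
eef_pos: [0.5186, 0.2495, 0.3401]
tool_rot: [-0.049, 0.784, 0.616, 0.062]
contact_force: [1.0, 0.7, 0.3]
gripper_width: 0.998
grasp_force: 0.0
```

```bash
python3 - <<'E'
from match import *
from fit import proj,ray
from hang import sp
a=snap("w12");print(a["p"])
# expect bright handle ends: column profile beside the bar, along stand x
g=cv2.cvtColor(a["color"],cv2.COLOR_BGR2GRAY).astype(int)
for x in np.arange(.016,-.056,-.002):
    vals=[]
    for y in(-.010,-.008,.008,.010):
        u=proj(a,sp(x+.005,y,.262))[0];vals.append(g[int(round(u[1])),int(round(u[0]))])
    print(round(x,3),vals,end=" | ")
b=snap("w13");d=cv2.absdiff(a["color"],b["color"]);print("\nmotion diff",d.max(),(d.max(2)>25).sum())
E
```

```text
[0.51860853 0.2495701  0.34023755]
0.016 [np.int64(162), np.int64(175), np.int64(175), np.int64(177)] | 0.014 [np.int64(161), np.int64(162), np.int64(180), np.int64(171)] | 0.012 [np.int64(157), np.int64(163), np.int64(176), np.int64(172)] | 0.01 [np.int64(171), np.int64(172), np.int64(220), np.int64(220)] | 0.008 [np.int64(216), np.int64(217), np.int64(213), np.int64(217)] | 0.006 [np.int64(190), np.int64(188), np.int64(108), np.int64(76)] | 0.004 [np.int64(74), np.int64(73), np.int64(81), np.int64(92)] | 0.002 [np.int64(161), np.int64(69), np.int64(140), np.int64(158)] | 0.0 [np.int64(161), np.int64(164), np.int64(173), np.int64(171)] | -0.002 [np.int64(107), np.int64(163), np.int64(107), np.int64(174)] | -0.004 [np.int64(131), np.int64(164), np.int64(136), np.int64(174)] | -0.006 [np.int64(169), np.int64(122), np.int64(135), np.int64(184)] | -0.008 [np.int64(218), np.int64(217), np.int64(218), np.int64(220)] | -0.01 [np.int64(182), np.int64(207), np.int64(222), np.int64(222)] | -0.012 [np.int64(88), np.int64(146), np.int64(88), np.int64(160)] | -0.014 [np.int64(149), np.int64(148)
[... 723 characters left out ...]
-0.036 [np.int64(128), np.int64(130), np.int64(103), np.int64(95)] | -0.038 [np.int64(133), np.int64(131), np.int64(128), np.int64(129)] | -0.04 [np.int64(89), np.int64(88), np.int64(106), np.int64(101)] | -0.042 [np.int64(94), np.int64(101), np.int64(110), np.int64(118)] | -0.044 [np.int64(109), np.int64(112), np.int64(88), np.int64(92)] | -0.046 [np.int64(95), np.int64(101), np.int64(104), np.int64(91)] | -0.048 [np.int64(89), np.int64(84), np.int64(106), np.int64(103)] | -0.05 [np.int64(107), np.int64(101), np.int64(93), np.int64(98)] | -0.052 [np.int64(84), np.int64(96), np.int64(98), np.int64(96)] | -0.054 [np.int64(87), np.int64(98), np.int64(100), np.int64(102)] | 
motion diff 114 609
```

Call:
{"method": "jog_arm", "body": {"moves": [0, 0, 0, 0, 0, 0, 1, 0, 0, 0, 0, 0, 0, 1, 0, 0, 0, 0, 0, 0, 1, 0, 0, 0, 0, 0, 0, 1, 0, 0, 0, 0, 0, 0, 1, 0, 0, 0, 0, 0, 0, 1, 0, 0, 0, 0, 0, 0, 1, 0, 0, 0, 0, 0, 0, 1]}}

```text
t: 36.85
eef_pos: [0.5187, 0.2495, 0.3404]
tool_rot: [-0.048, 0.784, 0.616, 0.062]
contact_force: [-0.7, 0.0, 0.6]
gripper_width: 0.997
grasp_force: 0.0
```

Call:
{"method": "jog_arm", "body": {"moves": [0, 0, 0, 0, 0, 0, 1, 0, 0, 0, 0, 0, 0, 1, 0, 0, 0, 0, 0, 0, 1, 0, 0, 0, 0, 0, 0, 1, 0, 0, 0, 0, 0, 0, 1, 0, 0, 0, 0, 0, 0, 1, 0, 0, 0, 0, 0, 0, 1, 0, 0, 0, 0, 0, 0, 1]}}

```text
t: 37.52
eef_pos: [0.5186, 0.2495, 0.3404]
tool_rot: [-0.048, 0.784, 0.616, 0.062]
contact_force: [0.2, -0.7, -0.3]
gripper_width: 1.0
grasp_force: 0.0
```

```bash
python3 - <<'E'
from match import *
from station import *
a=snap("w14");b=snap("w15")
d=cv2.absdiff(a["color"],b["color"]).max(2);R=(slice(120,250),slice(200,310));print((d>25).sum(),(d[R]>25).sum())
e=cv2.absdiff(pickle.load(open("pics/w12.pkl","rb"))["color"],a["color"]).max(2);print((e>25).sum(),(e[R]>25).sum())
print(hand_in())
E
```

```text
20 4
1535 282
the job is handed in; nothing more can be done
None
```

All three strainers hang on the hook in order: large, then medium about 17 mm in front of it, then small about 14 mm in front of that. They were still, the gripper was clear, and I handed the job in at about 37.5 s; the hand-in returned no verdict.

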